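Sort air cylinders by rod position and clamp the drifted ones for resealing

TASK

Sort the air cylinders on the bench by their rods, without shifting any rod. Those whose rod is pulled out need new seals: swing the reseal fixture's clamp bar fully back, lay each of them in a vee of its own with the rod towards the open front (away from the bar's hinge) so that the barrel rolls home into the vee, and only when all are in, bring the bar down onto the barrels. Those whose rod is fully in are ready for stock: put them in the grey tray, side by side and lying flat on its floor; leave the other things on the bench alone.

Things in the scene. Friction and masses are not known exactly. Their poses are not given: they have to be found in the camera images.
- fixture: Reseal fixture, bolted down: dark steel base plate 225 x 300 x 12 mm (300 along its y) with three stations of bare steel vees side by side along y, 85 mm apart, and a clamp bar hinged at the back. Origin: on the bench under the middle station; x to the back (hinge side, about away from the robot), z up. On the robot's left or right, turned up to 0.12 rad. A cylinder in a vee lies along x.
- vee1 (a point): First station (85 mm to the fixture's -y). This point: where a cylinder's middle (its origin) lies when its barrel rests in the vees, 50 mm above the bench. Axes as the fixture's. A station is a pair of upright 90-degree vees, each 14 mm thick, mouth 51 mm wide, tops 49 mm above the bench, 33 mm before and 33 mm behind this point.
- vee2 (a point): Middle station, same point. Between a station's two vees it is open (52 mm along x) down to the base plate, so fingers that hold the barrel's middle fit there. The barrel may be up to 9 mm off along x before a square head fouls a vee; let go up to 10 mm off sideways it rolls down into the vee.
- vee3 (a point): Third station (85 mm to the fixture's +y), same point.
- clampbar (a joint): Angle of the clamp bar: solid 18 mm rubber-sleeved steel bar along the fixture's y, on two arms 141 mm either side, 0.9 kg in all. 0 = right down, vees empty (its start); 0.01 to 0.02 on seated barrels; 1.95 = stop at the back. It clamps by its weight: past about 1.5 rad it falls back and stays on the stop, below that it falls shut. Handle force: 8 N to start lifting, 3 N to start closing.
- bar_hinge (a point): Middle of the bar's hinge line (along the fixture's y): 75 mm behind the vee middles, 76.5 mm above the bench, fixed to the fixture. The bar swings about it, up and to the back as its angle grows.
- bar_grip (a point): Middle of the bar's handle: black round grip 14 mm thick, 112 mm long along the fixture's y, on two posts 50 mm either side, 45 mm from the bar (above it when down). At angle 0 it is 75 mm in front of and 45 mm above the hinge line. A pinch from above can be kept all the way: the round grip turns between the fingers.
- tray: Grey plastic stock tray, fixed, open on top: 230 (x) x 250 (y) x 42 mm high, walls and floor 5 mm. Origin: middle of its underside, on the bench; z up. On the side opposite to the fixture, turned up to 0.12 rad. Three cylinders fit lying along its x, 72 mm apart.
- cyl_a: Air cylinder, about 0.5 kg: round aluminium barrel 37 mm thick, 96 mm long between two grey square heads 46 x 46 x 24 mm; 144 mm over the heads. A 12 mm steel rod sticks out of one head. Origin: mid-barrel on the axis, 23 mm above what it lies on; x along the axis, away from the rod. Starts flat on the bench, rod towards the robot within 0.2 rad. None if absent.
- cyl_b: Air cylinder, about 0.5 kg: round aluminium barrel 37 mm thick, 96 mm long between two grey square heads 46 x 46 x 24 mm; 144 mm over the heads. A 12 mm steel rod sticks out of one head. Origin: mid-barrel on the axis, 23 mm above what it lies on; x along the axis, away from the rod. Starts flat on the bench, rod towards the robot within 0.2 rad. None if absent.
- cyl_c: Air cylinder, about 0.5 kg: round aluminium barrel 37 mm thick, 96 mm long between two grey square heads 46 x 46 x 24 mm; 144 mm over the heads. A 12 mm steel rod sticks out of one head. Origin: mid-barrel on the axis, 23 mm above what it lies on; x along the axis, away from the rod. Starts flat on the bench, rod towards the robot within 0.2 rad. None if absent.
- cyl_d: Air cylinder, about 0.5 kg: round aluminium barrel 37 mm thick, 96 mm long between two grey square heads 46 x 46 x 24 mm; 144 mm over the heads. A 12 mm steel rod sticks out of one head. Origin: mid-barrel on the axis, 23 mm above what it lies on; x along the axis, away from the rod. Starts flat on the bench, rod towards the robot within 0.2 rad. None if absent.
- cyl_e: Air cylinder, about 0.5 kg: round aluminium barrel 37 mm thick, 96 mm long between two grey square heads 46 x 46 x 24 mm; 144 mm over the heads. A 12 mm steel rod sticks out of one head. Origin: mid-barrel on the axis, 23 mm above what it lies on; x along the axis, away from the rod. Starts flat on the bench, rod towards the robot within 0.2 rad. None if absent.
- cyl_f: Air cylinder, about 0.5 kg: round aluminium barrel 37 mm thick, 96 mm long between two grey square heads 46 x 46 x 24 mm; 144 mm over the heads. A 12 mm steel rod sticks out of one head. Origin: mid-barrel on the axis, 23 mm above what it lies on; x along the axis, away from the rod. Starts flat on the bench, rod towards the robot within 0.2 rad. None if absent.
- rod_a (a joint): How far the rod of cyl_a is pulled out of its head: 0 = fully in (26 mm of rod showing, tip 98 mm from the cylinder's origin), 0.05 m = fully out (76 mm showing, tip 148 mm from the origin). Starts below 0.003 or above 0.042. Friction of 18 N holds the rod where it is.
- rod_b (a joint): How far the rod of cyl_b is pulled out of its head: 0 = fully in (26 mm of rod showing, tip 98 mm from the cylinder's origin), 0.05 m = fully out (76 mm showing, tip 148 mm from the origin). Starts below 0.003 or above 0.042. Friction of 18 N holds the rod where it is.
- rod_c (a joint): How far the rod of cyl_c is pulled out of its head: 0 = fully in (26 mm of rod showing, tip 98 mm from the cylinder's origin), 0.05 m = fully out (76 mm showing, tip 148 mm from the origin). Starts below 0.003 or above 0.042. Friction of 18 N holds the rod where it is.
- rod_d (a joint): How far the rod of cyl_d is pulled out of its head: 0 = fully in (26 mm of rod showing, tip 98 mm from the cylinder's origin), 0.05 m = fully out (76 mm showing, tip 148 mm from the origin). Starts below 0.003 or above 0.042. Friction of 18 N holds the rod where it is.
- rod_e (a joint): How far the rod of cyl_e is pulled out of its head: 0 = fully in (26 mm of rod showing, tip 98 mm from the cylinder's origin), 0.05 m = fully out (76 mm showing, tip 148 mm from the origin). Starts below 0.003 or above 0.042. Friction of 18 N holds the rod where it is.
- rod_f (a joint): How far the rod of cyl_f is pulled out of its head: 0 = fully in (26 mm of rod showing, tip 98 mm from the cylinder's origin), 0.05 m = fully out (76 mm showing, tip 148 mm from the origin). Starts below 0.003 or above 0.042. Friction of 18 N holds the rod where it is.
- spray_can: Spray can, 58 mm thick, 160 mm high; bystander. Origin: middle of its underside.
- spanner: Spanner, 190 mm long, lying on the bench; bystander.
- fittings_bin: Red open bin of brass fittings, 110 x 140 x 70 mm; bystander. Origin: middle of its underside.
Not all that is in view belongs to the job. What is shaped like the cyl_e but orange is not meant.

How it is judged:
On the way, in this order (a step that is already met when the one before it is completed fails the run):
1. the clamp bar is thrown back (value of joint clampbar above 1.7 rad), for 0.2 s.
2. every cylinder with its rod out rests in a vee, let go, with the clamp bar still back (value of joint clampbar above 1.5 rad and (y of cyl_b in the frame of vee1 between -0.006 and 0.006 m or y of cyl_b in the frame of vee2 between -0.006 and 0.006 m or y of cyl_b in the frame of vee3 between -0.006 and 0.006 m) and z of cyl_b in the frame of vee2 between -0.005 and 0.004 m and x of cyl_b in the frame of vee2 between -0.015 and 0.015 m and angle between the x axis of each of cyl_b, cyl_c, cyl_f and the x axis of fixture, either way round below 0.1 rad and x of bar_hinge in the frame of cyl_b above 0.05 m and value of joint each of rod_b, rod_c, rod_f above 0.03 m and contact force between the fingers and cyl_b below 0.5 N and (y of cyl_c in the frame of vee1 between -0.006 and 0.006 m or y of cyl_c in the frame of vee2 between -0.006 and 0.006 m or y of cyl_c in the frame of vee3 between -0.006 and 0.006 m) and z of cyl_c in the frame of vee2 between -0.005 and 0.004 m and x of cyl_c in the frame of vee2 between -0.015 and 0.015 m and x of bar_hinge in the frame of cyl_c above 0.05 m and contact force between the fingers and cyl_c below 0.5 N and (y of cyl_f in the frame of vee1 between -0.006 and 0.006 m or y of cyl_f in the frame of vee2 between -0.006 and 0.006 m or y of cyl_f in the frame of vee3 between -0.006 and 0.006 m) and z of cyl_f in the frame of vee2 between -0.005 and 0.004 m and x of cyl_f in the frame of vee2 between -0.015 and 0.015 m and x of bar_hinge in the frame of cyl_f above 0.05 m and contact force between the fingers and cyl_f below 0.5 N), for 0.3 s.
3. the clamp bar is down on the barrels (value of joint clampbar below 0.06 rad), for 0.3 s.
At the end, for the whole second after the job is handed in: Bar down on the barrels (< 0.06 rad). Rod-out cylinders each in a vee (6 mm sideways, 5 mm height, 15 mm along, 0.1 rad), rods to the front and still > 30 mm out. Rod-in ones flat on the tray floor (0.13 rad), none stacked, rods < 15 mm out. All let go, at rest (value of joint clampbar below 0.06 rad and (y of cyl_b in the frame of vee1 between -0.006 and 0.006 m or y of cyl_b in the frame of vee2 between -0.006 and 0.006 m or y of cyl_b in the frame of vee3 between -0.006 and 0.006 m) and z of cyl_b in the frame of vee2 between -0.005 and 0.004 m and x of cyl_b in the frame of vee2 between -0.015 and 0.015 m and angle between the x axis of each of cyl_b, cyl_c, cyl_f and the x axis of fixture, either way round below 0.1 rad and x of bar_hinge in the frame of cyl_b above 0.05 m and value of joint each of rod_b, rod_c, rod_f above 0.03 m and contact force between the fingers and cyl_b below 0.5 N and (y of cyl_c in the frame of vee1 between -0.006 and 0.006 m or y of cyl_c in the frame of vee2 between -0.006 and 0.006 m or y of cyl_c in the frame of vee3 between -0.006 and 0.006 m) and z of cyl_c in the frame of vee2 between -0.005 and 0.004 m and x of cyl_c in the frame of vee2 between -0.015 and 0.015 m and x of bar_hinge in the frame of cyl_c above 0.05 m and contact force between the fingers and cyl_c below 0.5 N and (y of cyl_f in the frame of vee1 between -0.006 and 0.006 m or y of cyl_f in the frame of vee2 between -0.006 and 0.006 m or y of cyl_f in the frame of vee3 between -0.006 and 0.006 m) and z of cyl_f in the frame of vee2 between -0.005 and 0.004 m and x of cyl_f in the frame of vee2 between -0.015 and 0.015 m and x of bar_hinge in the frame of cyl_f above 0.05 m and contact force between the fingers and cyl_f below 0.5 N and x of cyl_a in the frame of tray between -0.1 and 0.1 m and y of cyl_a in the frame of tray between -0.105 and 0.105 m and z of cyl_a in the frame of tray between 0.02 and 0.036 m and angle between cyl_a's own x axis and vertical between 1.44 and 1.7 rad and value of joint each of rod_a, rod_d, rod_e below 0.015 m and contact force between the fingers and cyl_a below 0.5 N and x of cyl_d in the frame of tray between -0.1 and 0.1 m and y of cyl_d in the frame of tray between -0.105 and 0.105 m and z of cyl_d in the frame of tray between 0.02 and 0.036 m and angle between cyl_d's own x axis and vertical between 1.44 and 1.7 rad and contact force between the fingers and cyl_d below 0.5 N and x of cyl_e in the frame of tray between -0.1 and 0.1 m and y of cyl_e in the frame of tray between -0.105 and 0.105 m and z of cyl_e in the frame of tray between 0.02 and 0.036 m and angle between cyl_e's own x axis and vertical between 1.44 and 1.7 rad and contact force between the fingers and cyl_e below 0.5 N and linear speed of each of cyl_a, cyl_b, cyl_c, cyl_d, cyl_e, cyl_f below 0.02 m/s); the robot touches nothing.
It fails at once if a bystander (can, spanner, bin) is moved more than 30 mm (distance of any of spray_can, spanner, fittings_bin from where it was at the start of the episode above 0.03 m).
It fails at once if a cylinder falls off the bench (height (world z) of any of cyl_a, cyl_b, cyl_c, cyl_d, cyl_e, cyl_f below -0.05 m).
Of cyl_b, cyl_c, cyl_f only 2 to 3 are there at a start; the rules pass over those that are not, and their reading is None.
Of cyl_a, cyl_d, cyl_e only 2 to 3 are there at a start; the rules pass over those that are not, and their reading is None.
At some moment in a run one of cyl_a, cyl_d, cyl_e may be knocked a few centimetres aside while the robot is not near it.
Once in a run the grip may slacken for a moment while it holds something.
It also fails if it takes over 210 s, if anything falls off the work surface, if the arm or the gripper's body presses on something with over 40 N, if the wrist force passes 120 N, or if a joint passes its speed limit or range.

ROBOT

A 6-joint arm with a two-finger parallel gripper is mounted at the origin on the work surface. World frame = base frame: x ahead of the robot, y to its left, z up, the work surface at z = 0. Lengths are in m, angles in rad, forces in N, time in s.
With the tool pointing down it reaches from about 0.35 to 0.85 m from the base axis. Payload 8.1 kg.
Tool frame: the origin (TCP) lies at the very end of the fingers, on their centre line; the grasp point (between the pads) lies 19 mm behind it; z points along the fingers, y is the line along which they close (so a half turn about z gives the same grasp; the last joint's range is limited). The gripper opens to 93 mm and grips with 3 to 60 N. Pads are 15 mm wide; open, the fingers measure 128 mm over their backs; the gripper's body (75 mm by 188 mm) begins 65 mm behind the grasp point.
Start: joints at [-1.377, 0.13, 1.488, -0, 1.523, -0.085], TCP at [0.165, -0.577, 0.187] pointing down, gripper open.
Joint ranges: [-2.96, 2.96], [-0.89, 2.26], [0.02, 2.5], [-1.34, 4.48], [0, 2.73], [-2.66, 2.66]. Speed limits (rad/s): [2.39, 2.39, 2.79, 3.14, 3.14, 3.14].

INTERFACE

Orientations are given as [roll, pitch, yaw] about the fixed x, y, z axes, in that order (R = Rz(yaw) Ry(pitch) Rx(roll)).
In Python, from plant import ctrl, cams gives the robot as it stands.
- The arm moves only by the tool step_arm, never from a script. Its argument "commands" is a list of rows, each a list of 6 numbers: the shift along the tool's x, y, z in m, then the turn, a rotation vector about the tool's x, y, z in rad. In form: [[tx, ty, tz, rx, ry, rz], ...]. A call has 1 to 10 rows; each row shifts and turns the commanded pose from where the row before left it, along the tool's axes as they then stand; what a row does not reach is not made up. A row lasts 1/12 s, in which the tool goes at most 41.7 mm and 7.16 degrees, less where a joint would pass 70% of its speed; a pose out of reach is approached as far as the arm can. A call with a gripper value outside its range is refused whole. "hand" is the closure, from 0 (fully open) to 1 (shut), set as the call begins (left out, the last holds). The fingers move at their own pace and stop on an object; "squeeze" is the grip in N (left out, the last holds). Time passes only in rows, so rows that do not move let the fingers close. It gives the time, the measured TCP pose, the force, the opening and the grip force at its end, in the units of the state.
- ctrl.get_state(): the state, without advancing time (a new reading comes with each control period).
- cams.capture(name): name is "scene" or "top"; returns (picture, depth): 420x560x3 uint8, blue, green, red; 420x560 float32, m along the optical axis (not along the pixel's ray), 0 where there is no reading.
- cams.camera_info(name): a dict with "fx", "fy", "cx", "cy" (pixels), "T" (4x4, takes a point from camera to world coordinates). Camera axes: x right, y down, z forward; pixel columns grow to the right and rows downward; lengths in m; the calibration is good to about 2 mm. A picture is of the moment at which its call begins. camera_info takes no time and is no camera call.
- ctrl.hand_in(): hands the job in; it is judged then, once.
The state is a dict: "time_s": time; "joint_pos": joint angles; "joint_vel": joint speeds; "tau": joint torques, N m; "ee_pos": TCP position; "orientation": TCP orientation; "force": force on the tool from outside, world axes, zero at the start; "moment": the same for the moment, N m; "width": finger opening in m; "grasp_force": force on a finger pad.
Only numpy, scipy, OpenCV 4.12 (cv2) and the standard library are available. Lean on these libraries where they do the work, as an engineer would, in place of code of your own. Each camera call takes 0.05 s, during which the arm holds its last target. There are 200 camera calls.

## Working session

There is one attempt and no reset: what is moved stays moved. The work goes in short steps, Python scripts to look and compute and a tool call to move; the robot and the scene stay as the last step left them, time stands still between calls to the robot, and variables do not carry over. Pictures are saved under pics/ and viewed, at most 14 in all, crops included, and the job is handed in when it is done.

Besides the shell and the picture viewer there is one more tool, called after "Request:" as name(argument=value, ...) on one line, values as JSON. step_arm: Moves the arm, as the interface text tells. Its arguments: {"type":"object","properties":{"commands":{"type":"array"},"hand":{"type":"number"},"squeeze":{"type":"number"}},"required":["commands"]}

```bash
ls; mkdir -p pics
python3 - <<'E'
from plant import ctrl,cams
import cv2,numpy as np
for n in("scene","top"):
    p,d=cams.capture(n); cv2.imwrite(f"pics/{n}0.png",p); np.save(f"{n}0d.npy",d)
    i=cams.camera_info(n); print(n,i["fx"],i["fy"],i["cx"],i["cy"]); print(np.round(i["T"],4).tolist())
print(ctrl.get_state())
E
```

```text
pics
scene 388.55981645825955 388.55981645825955 275.7550762592878 206.13187052680826
[[-0.8522, 0.3391, -0.3984, 0.9192], [0.5232, 0.562, -0.6407, 0.6418], [0.0066, -0.7544, -0.6563, 0.8705], [0.0, 0.0, 0.0, 1.0]]
top 508.56494038540325 508.56494038540325 275.757979709568 211.53158357538294
[[-0.0065, -0.9936, 0.1127, 0.3147], [-0.9999, 0.0082, 0.0145, -0.1025], [-0.0153, -0.1126, -0.9935, 1.6245], [0.0, 0.0, 0.0, 1.0]]
{'time_s': 0.1, 'joint_pos': array([-1.37738784e+00,  1.31073124e-01,  1.48917009e+00,  6.78523680e-06,
        1.52297894e+00, -8.53738057e-02]), 'joint_vel': array([ 1.89608793e-04, -5.11637569e-04, -3.47343266e-03, -8.82706980e-04,
       -6.71977594e-05,  1.13355919e-04]), 'tau': array([ 5.54989656e-04, -5.61343861e+01, -4.93093872e+01,  7.70659698e-02,
        2.92394642e-02, -6.76210175e-05]), 'ee_pos': array([ 0.1650431 , -0.57627588,  0.18620001]), 'orientation': array([-3.13996967e+00, -1.45699646e-04,  2.78781844e-01]), 'force': array([-0.0875936 , -0.56671939,  0.38893175]), 'moment': array([ 0.02469544, -0.02161831, -0.0436939 ]), 'grasp_force': 0.0, 'width': 0.09283247195182598}
```

View pics/top0.png

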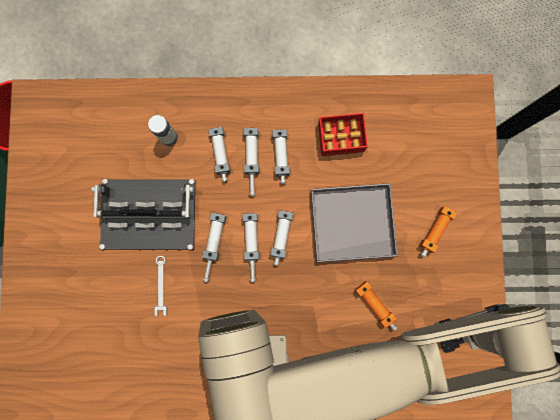

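View pics/scene0.png

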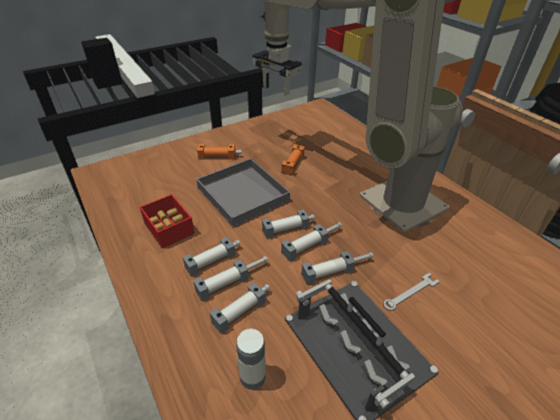

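```bash
cat > h.py <<'E'
import cv2,numpy as np
from plant import ctrl,cams
def ray(n,u,v,z):
    i=cams.camera_info(n);T=np.array(i["T"])
    d=T[:3,:3]@np.array([(u-i["cx"])/i["fx"],(v-i["cy"])/i["fy"],1]);o=T[:3,3]
    return o+d*(z-o[2])/d[2]
def pix(n,p):
    i=cams.camera_info(n);T=np.linalg.inv(np.array(i["T"]));q=T[:3,:3]@p+T[:3,3]
    return q[0]/q[2]*i["fx"]+i["cx"],q[1]/q[2]*i["fy"]+i["cy"]
def cloud(n,d):
    i=cams.camera_info(n);T=np.array(i["T"]);v,u=np.mgrid[:420,:560]
    P=np.stack([(u-i["cx"])/i["fx"]*d,(v-i["cy"])/i["fy"]*d,d],-1)
    return P@T[:3,:3].T+T[:3,3]
def barrels(p,lo=8):
    h=cv2.cvtColor(p,cv2.COLOR_BGR2HSV)
    m=((h[...,1]<60)&(h[...,2]>165)).astype(np.uint8)
    out=[]
    for c in cv2.findContours(m,cv2.RETR_EXTERNAL,cv2.CHAIN_APPROX_NONE)[0]:
        a=cv2.contourArea(c)
        if 120<a<900:
            (x,y),(w,hh),an=cv2.minAreaRect(c); out.append((x,y,w,hh,an,a))
    return out
E
python3 - <<'E'
from h import *
p=cv2.imread("pics/top0.png");d=np.load("top0d.npy")
for b in barrels(p): print(np.round(b,1), np.round(ray("top",b[0],b[1],.023),4))
P=cloud("top",d)
# cylinders by height: points 0.012<z<0.06 in region
m=((P[...,2]>.012)&(P[...,2]<.07)).astype(np.uint8)
m[:, :205]=0;m[:,300:]=0;m[300:]=0;m[:110]=0
for c in cv2.findContours(m,cv2.RETR_EXTERNAL,cv2.CHAIN_APPROX_NONE)[0]:
    if cv2.contourArea(c)>100:
        r=cv2.minAreaRect(c); print("h",np.round(r[0],1),np.round(r[1],1),round(r[2],1))
c=cv2.resize(p[165:265,85:205],None,fx=6,fy=6,interpolation=cv2.INTER_CUBIC)
cv2.imwrite("pics/fx.png",c)
c=cv2.resize(p[115:290,195:305],None,fx=3.4,fy=3.4,interpolation=cv2.INTER_CUBIC)
cv2.imwrite("pics/cy.png",c)
E
```

```text
[237.3 364.5  21.7  56.8  78.9 633.5] [0.0249 0.0419 0.023 ]
[434.8 367.7  47.8  14.3  76.  380. ] [ 0.0133 -0.5609  0.023 ]
[278.5 349.2  28.8  15.1  81.9 344. ] [ 0.0702 -0.0849  0.023 ]
[233.5 341.9  22.4  54.5  76.4 756.5] [0.0929 0.0537 0.023 ]
[533.2 341.9  42.3  50.1  27.3 858.5] [ 0.0888 -0.8635  0.023 ]
[465.9 327.9   4.8 106.1  78.6 211.5] [ 0.1317 -0.6609  0.023 ]
[520.  298.   12.   30.   90.  323.5] [ 0.2215 -0.8315  0.023 ]
[519.5 280.5  11.   29.   90.  300. ] [ 0.275  -0.8331  0.023 ]
[159.5 285.5  59.   11.   90.  278.5] [0.2664 0.2862 0.023 ]
[510.  245.5  11.   14.   90.  125.5] [ 0.3835 -0.8102  0.023 ]
[512.5 228.5  11.   21.   90.  198. ] [ 0.4367 -0.8211  0.023 ]
[250.8 236.9  31.9  10.4  87.5 278. ] [4.166e-01 3.000e-04 2.300e-02]
[213.8 236.1  10.6  30.8  11.3 284.5] [0.42   0.1171 0.023 ]
[281.4 234.9  10.7  32.9   9.5 279. ] [ 0.422  -0.0965  0.023 ]
[514.9 211.2  11.6  28.3  87.7 262. ] [ 0.4911 -0.8318  0.023 ]
[514.  194.5  11.   28.   90.  286.5] [ 0.5443 -0.8321  0.023 ]
[549.5 193.   10.   19.   90.  155.5] [ 0.5481 -0.9436  0.023 ]
[549.5 157.5  15.   19.   90.  123. ] [ 0.6622 -0.9512  0.023 ]
[514.1 165.5  36.5  32.   86.6 638.5] [ 0.6374 -0.8377  0.023 ]
[280.9 152.   30.3  10.1  85.9 260.5] [ 0.6885 -0.0968  0.023 ]
[251.  150.5  29.   10.   90.  256.5] [ 0.6945 -0.0008  0.023 ]
[219.3 149.6  29.6  10.5  80.1 264. ] [0.6985 0.1013 0.023 ]
[546.  134.5  27.   26.   90.  449. ] [ 0.7372 -0.9451  0.023 ]
[157.  123.5  16.3  17.7  45.  220. ] [0.787  0.3044 0.023 ]
h [250.3 247. ] [68.1 15.1] 88.3
h [213.3 247.4] [15.5 68.9] 7.7
h [280.4 237.8] [14.7 54.8] 10.7
h [280.7 156.2] [54.  14.3] 85.9
h [250.8 161.4] [67.2 14.2] 88.5
h [219.5 154.3] [54.4 15.1] 80.3
```

View pics/fx.png

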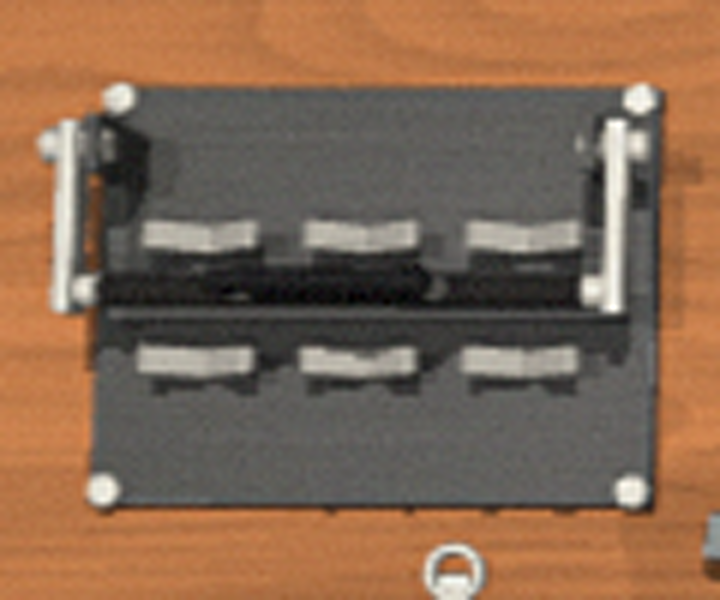

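View pics/cy.png

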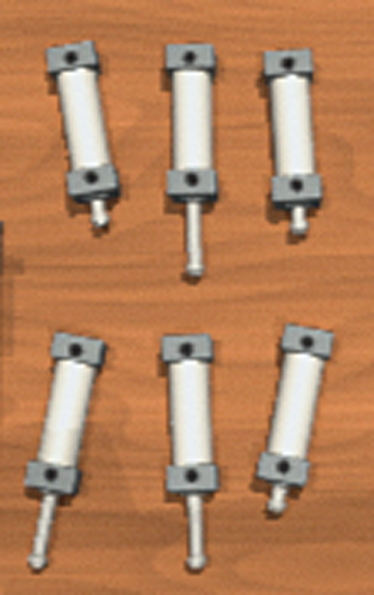

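Run:
```python
from h import *
def cr(u,v,z): return ray("top",85+(u+.5)/6-.5,165+(v+.5)/6-.5,z)
S=[cr(*q,.016)[:2] for q in[(120,98),(641,98),(103,491),(631,491)]]
F=[cr(*q,.047)[:2] for q in[(197,361),(359,361),(520,361)]];B=[cr(*q,.047)[:2] for q in[(199,238),(361,238),(524,238)]]
np.set_printoptions(precision=4,suppress=True)
print(np.array(S));print(np.array(F));print(np.array(B));print("veemid",np.mean(F+B,0),"plate",np.mean(S,0))
for A in (S,):
  v=(A[0]+A[1]-A[2]-A[3]);print("yaw",np.arctan2(v[1],v[0]));v=A[0]+A[2]-A[1]-A[3];print(np.arctan2(-v[0],v[1]))
v=np.mean(B,0)-np.mean(F,0);print(v,np.arctan2(v[1],v[0]))
v=F[0]+B[0]-F[2]-B[2];print(np.arctan2(-v[0],v[1]),np.linalg.norm(v)/2)
# depth cloud
P=cloud("top",np.load("top0d.npy"))
z=P[165:265,85:205]; 
for lo,hi in[(.105,.14),(.06,.104)]:
  m=(z[...,2]>lo)&(z[...,2]<hi); print(lo,m.sum(),np.median(z[m],0),z[m].min(0),z[m].max(0))
# cylinders
n=["BL","BM","BR","FL","FM","FR"]
for k,c in enumerate([(219.3,149.6,80.1-90),(251,150.5,-1.5),(280.9,152,85.9-90),(213.8,236.1,9.5),(250.8,236.9,-2),(281.4,234.9,10)]):
  q=ray("top",c[0],c[1],.025)
  # direction via image angle: positive = top leaning right
  dx,dy=np.sin(np.radians(c[2])),-np.cos(np.radians(c[2]))
  a=ray("top",c[0]+20*dx,c[1]+20*dy,.025)-ray("top",c[0]-20*dx,c[1]-20*dy,.025)
  print(n[k],q,"yaw",np.arctan2(a[1],a[0]))
# tray
p=cv2.imread("pics/top0.png");m=((z0:=P[...,2])>.034)&(z0<.06);m=m.astype(np.uint8);m[:,:300]=0;m[:,410:]=0;m[:175]=0;m[275:]=0
c=max(cv2.findContours(m,0,2)[0],key=cv2.contourArea);r=cv2.minAreaRect(P[...,:2][m>0].astype(np.float32));print("tray",r)
```

```text
[[0.601  0.4719]
 [0.5984 0.1914]
 [0.3902 0.4743]
 [0.3882 0.1941]]
[[0.4561 0.4161]
 [0.4554 0.3313]
 [0.4548 0.2472]]
[[0.5208 0.4169]
 [0.52   0.3317]
 [0.5193 0.2462]]
veemid [0.4877 0.3316] plate [0.4944 0.3329]
yaw -0.01214091597550707
-0.008186970564386494
[0.0646 0.0001] 0.0010253449612237042
-0.0081560439115062 0.16985031081568952
0.105 186 [0.4893 0.3323 0.126 ] [0.483  0.2774 0.106 ] [0.4972 0.3899 0.1357]
0.06 776 [0.4984 0.3563 0.0845] [0.4754 0.1764 0.0602] [0.5806 0.4889 0.1021]
BL [0.698  0.1011 0.025 ] yaw 0.175209048189713
BM [ 0.694  -0.0009  0.025 ] yaw 0.024654322498108075
BR [ 0.6882 -0.0969  0.025 ] yaw 0.06250560539553715
FL [0.4198 0.1168 0.025 ] yaw -0.15911086179825892
FM [0.4164 0.     0.025 ] yaw 0.03392567879006128
FR [ 0.4219 -0.0964  0.025 ] yaw -0.18207029844727704
tray ((0.4598786532878876, -0.32169419527053833), (0.23029015958309174, 0.25090381503105164), 3.634237766265869)
```

Picture shows: the candidates are six white cylinders (top view). Rod out at (251,150), (214,236), (251,237); rod in at (219,150), (281,152), (281,235). The look-alikes are orange, at (437,232) and (376,305), and not meant. The crop confirms the rod lengths. The fixture's vee middle is near (0.488, 0.332), and the handle lies across it. Bar first.

Request:
step_arm(commands=[[0, 0, -0.008, 0, 0, -0.12], [0, 0, -0.008, 0, 0, -0.12], [0, 0, -0.008, 0, 0, -0.12], [0, 0, -0.008, 0, 0, -0.12], [0, 0, -0.008, 0, 0, -0.12], [0, 0, -0.008, 0, 0, -0.12], [0, 0, -0.008, 0, 0, -0.12], [0, 0, -0.008, 0, 0, -0.12], [0, 0, -0.008, 0, 0, -0.12], [0, 0, -0.008, 0, 0, -0.12]], hand=0.4)

```text
time_s: 0.93
ee_pos: [0.1651, -0.5765, 0.2669]
orientation: [-3.141, -0.001, 1.485]
force: [0.0, 0.2, 0.5]
width: 0.056
grasp_force: 0.0
```

Request:
step_arm(commands=[[0, 0, 0, 0, 0, -0.083], [0.028, 0.028, 0, 0, 0, 0], [0.028, 0.028, 0, 0, 0, 0], [0.028, 0.028, 0, 0, 0, 0], [0.028, 0.028, 0, 0, 0, 0], [0.028, 0.028, 0, 0, 0, 0], [0.028, 0.028, 0, 0, 0, 0], [0.028, 0.028, 0, 0, 0, 0], [0.028, 0.028, 0, 0, 0, 0], [0.028, 0.028, 0, 0, 0, 0]])

```text
time_s: 1.77
ee_pos: [0.4203, -0.3254, 0.2668]
orientation: [-3.141, -0.0, 1.562]
force: [-0.2, -1.2, -0.3]
width: 0.056
grasp_force: 0.0
```

Request:
step_arm(commands=[[0.04, 0.007, 0, 0, 0, 0], [0.04, 0.007, 0, 0, 0, 0], [0.04, 0.007, 0, 0, 0, 0], [0.04, 0.007, 0, 0, 0, 0], [0.04, 0.007, 0, 0, 0, 0], [0.04, 0.007, 0, 0, 0, 0], [0.04, 0.007, 0, 0, 0, 0], [0.04, 0.007, 0, 0, 0, 0], [0.04, 0.007, 0, 0, 0, 0], [0.04, 0.007, 0, 0, 0, 0]])

```text
time_s: 2.6
ee_pos: [0.4927, 0.0743, 0.2669]
orientation: [-3.141, 0.0, 1.562]
force: [1.3, -1.6, -0.3]
width: 0.0558
grasp_force: 0.0
```

Request:
step_arm(commands=[[0.0367, 0, 0, 0, 0, 0], [0.0367, 0, 0, 0, 0, 0], [0.0367, 0, 0, 0, 0, 0], [0.0367, 0, 0, 0, 0, 0], [0.0367, 0, 0, 0, 0, 0], [0.0367, 0, 0, 0, 0, 0], [0.0367, 0, 0, 0, 0, 0], [0, 0, 0, 0, 0, 0], [0, 0, 0, 0, 0, 0]])

```text
time_s: 3.35
ee_pos: [0.4944, 0.3307, 0.2658]
orientation: [-3.14, 0.001, 1.565]
force: [0.7, -0.2, -0.2]
width: 0.0556
grasp_force: 0.0
```

Request:
step_arm(commands=[[0, -0.005, 0.02, 0, 0, 0], [0, 0, 0.03, 0, 0, 0], [0, 0, 0.03, 0, 0, 0], [0, 0, 0.03, 0, 0, 0], [0, 0, 0.03, 0, 0, 0], [0, 0, 0.022, 0, 0, 0], [0, 0, 0, 0, 0, 0], [0, 0, 0, 0, 0, 0]])

```text
time_s: 4.02
ee_pos: [0.4895, 0.3275, 0.1041]
orientation: [-3.139, 0.002, 1.561]
force: [0.1, -0.4, 0.7]
width: 0.0554
grasp_force: 0.0
```

Request:
step_arm(commands=[[0, 0, 0, 0, 0, 0], [0, 0, 0, 0, 0, 0], [0, 0, 0, 0, 0, 0], [0, 0, 0, 0, 0, 0], [0, 0, 0, 0, 0, 0], [0, 0, 0, 0, 0, 0]], hand=1, squeeze=30)

```text
time_s: 4.52
ee_pos: [0.4906, 0.3294, 0.1057]
orientation: [3.141, -0.0, 1.562]
force: [-0.6, 0.1, -0.3]
width: 0.0201
grasp_force: 0.0
```

Request:
step_arm(commands=[[0, 0, 0, 0, 0, 0], [0, 0, 0, 0, 0, 0], [0, 0.0046, -0.007, 0, 0, 0], [0, 0.0052, -0.0064, 0, 0, 0], [0, 0.0059, -0.0059, 0, 0, 0], [0, 0.0063, -0.0054, 0, 0, 0], [0, 0.007, -0.0046, 0, 0, 0], [0, 0.0071, -0.0042, 0, 0, 0], [0, 0.0077, -0.0031, 0, 0, 0], [0, 0.0078, -0.0028, 0, 0, 0]])

```text
time_s: 5.35
ee_pos: [0.5429, 0.3286, 0.1449]
orientation: [3.141, -0.0, 1.562]
force: [-0.7, 0.0, 0.3]
width: -0.0
grasp_force: 0.0
```

Request:
step_arm(commands=[[0, 0.0081, -0.0018, 0, 0, 0], [0, 0.0082, -0.0011, 0, 0, 0], [0, 0.0083, -0.0003, 0, 0, 0], [0, 0.0083, 0.0005, 0, 0, 0], [0, 0.0081, 0.0013, 0, 0, 0], [0, 0.0081, 0.0021, 0, 0, 0], [0, 0.0077, 0.0029, 0, 0, 0], [0, 0.0076, 0.0035, 0, 0, 0], [0, 0.007, 0.0043, 0, 0, 0], [0, 0.0068, 0.0049, 0, 0, 0]])

```text
time_s: 6.18
ee_pos: [0.6208, 0.328, 0.1276]
orientation: [-3.141, 0.0, 1.562]
force: [0.6, -0.0, 0.0]
width: 0.0007
grasp_force: 0.0
```

Run:
```python
from h import *
p,d=cams.capture("scene");q,e=cams.capture("top");np.save("e.npy",e)
a=cv2.resize(p[200:420,270:460],None,fx=2.4,fy=2.4);b=cv2.resize(q[150:265,85:205],None,fx=3,fy=3)
o=np.zeros((560,800,3),np.uint8);o[:a.shape[0],:a.shape[1]]=a[:, :456];o[:b.shape[0],440:800]=b
cv2.imwrite("pics/m1.png",o)
```

```text
(no output)
```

View pics/m1.png

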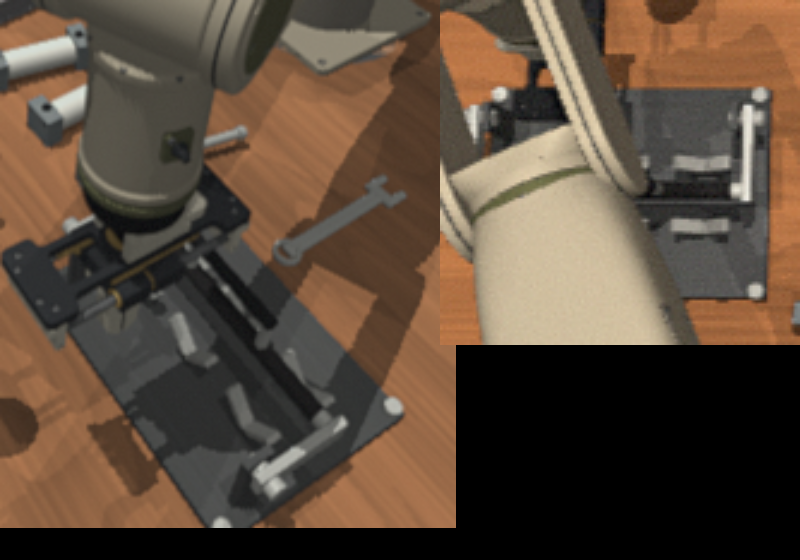

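The picture shows the bar still down. The handle runs at about (262,340) to (190,250) in the left crop, and the gripper slipped off it before it had closed. Going back, and closing fully this time before lifting.

Request:
step_arm(commands=[[0, 0, -0.03, 0, 0, 0], [0, 0, -0.03, 0, 0, 0], [0, -0.033, 0, 0, 0, 0], [0, -0.033, 0, 0, 0, 0], [0, -0.033, 0, 0, 0, 0], [0.003, -0.033, 0, 0, 0, 0], [0, 0, 0.03, 0, 0, 0], [0, 0, 0.03, 0, 0, 0], [0, 0, 0.025, 0, 0, 0], [0, 0, 0, 0, 0, 0]], hand=0.4)

```text
time_s: 7.12
ee_pos: [0.484, 0.3304, 0.0973]
orientation: [-3.134, 0.004, 1.562]
force: [-0.3, -0.1, -0.7]
width: 0.055
grasp_force: 0.0
```

Request:
step_arm(commands=[[0, 0, 0, 0, 0, 0], [0, 0, 0, 0, 0, 0], [0, 0, 0, 0, 0, 0], [0, 0, 0, 0, 0, 0], [0, 0, 0, 0, 0, 0], [0, 0, 0, 0, 0, 0], [0, 0, 0, 0, 0, 0], [0, 0, 0, 0, 0, 0], [0, 0, 0, 0, 0, 0], [0, 0, 0, 0, 0, 0]], hand=1, squeeze=50)

```text
time_s: 7.95
ee_pos: [0.4881, 0.3322, 0.1032]
orientation: [-3.141, 0.0, 1.562]
force: [0.8, -1.1, -0.1]
width: 0.0005
grasp_force: 0.0
```

Run:
```python
from h import *
p,d=cams.capture("scene")
i=ctrl.get_state(); print(i["ee_pos"],i["width"],pix("scene",i["ee_pos"]),pix("scene",np.array([.489,.332,.1215])))
a=cv2.resize(p[240:420,270:450],None,fx=3.3,fy=3.3,interpolation=cv2.INTER_CUBIC)
cv2.imwrite("pics/m2.png",a)
```

```text
[0.48806429 0.33218942 0.10316692] 0.00021066972092379324 (np.float64(364.86154013136473), np.float64(321.1695332859508)) (np.float64(365.7823041905318), np.float64(316.66691280888864))
```

View pics/m2.png

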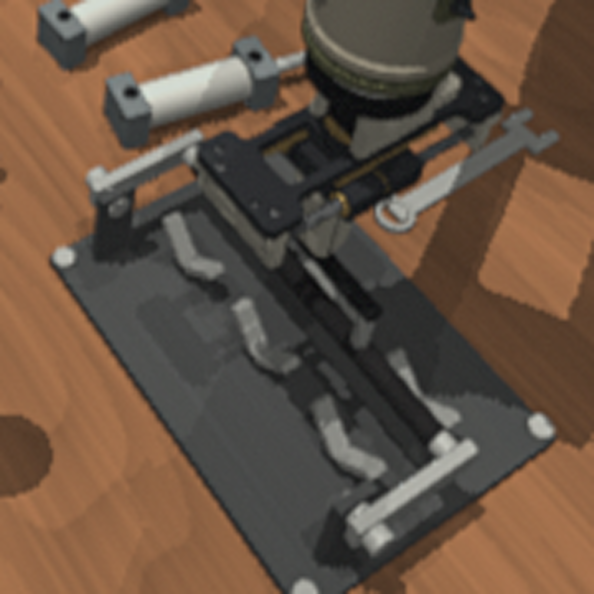

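Run:
```python
from h import *
p,d=cams.capture("scene"); P=cloud("scene",d)
np.set_printoptions(precision=3,suppress=True,linewidth=200)
s=lambda u,v:P[int(240+v/3.3),int(270+u/3.3)]
for c in [(275,235),(280,250),(325,215),(325,235),(335,245),(313,250),(313,262),(330,275),(360,295),(365,335),(345,225),(300,250),(310,275)]: print(c,s(*c),p[int(240+c[1]/3.3),int(270+c[0]/3.3)])
for q in ([.489,.276,.1215],[.489,.388,.1215],[.489,.332,.1215],[.489,.332,.0765],[.496,.332,.103],[.515,.332,.187]): print(q,(np.array(pix("scene",np.array(q)))-[270,240])*3.3)
```

```text
(275, 235) [0.579 0.367 0.258] [23 23 23]
(280, 250) [0.574 0.367 0.24 ] [82 91 92]
(325, 215) [0.533 0.361 0.235] [64 65 63]
(325, 235) [0.499 0.341 0.163] [76 83 85]
(335, 245) [0.487 0.341 0.142] [71 78 80]
(313, 250) [0.504 0.337 0.146] [73 80 82]
(313, 262) [0.493 0.332 0.116] [96 99 99]
(330, 275) [0.494 0.35  0.125] [17 16 15]
(360, 295) [0.489 0.372 0.128] [19 19 19]
(365, 335) [0.492 0.386 0.102] [80 83 82]
(345, 225) [0.482 0.341 0.16 ] [75 84 85]
(300, 250) [0.434 0.274 0.009] [56 58 57]
(310, 275) [0.484 0.325 0.083] [23 21 22]
[0.489, 0.276, 0.1215] [262.343 193.453]
[0.489, 0.388, 0.1215] [374.491 317.724]
[0.489, 0.332, 0.1215] [316.082 253.001]
[0.489, 0.332, 0.0765] [305.807 289.764]
[0.496, 0.332, 0.103] [303.928 273.128]
[0.515, 0.332, 0.187] [301.225 212.667]
```

Request:
step_arm(commands=[[0, 0, 0, 0, 0, 0], [0, 0, 0, 0, 0, 0], [0, 0, 0, 0, 0, 0], [0, 0, 0, 0, 0, 0], [0, 0, 0, 0, 0, 0], [0, 0, 0, 0, 0, 0], [0, 0, 0, 0, 0, 0]], hand=0.4)

```text
time_s: 8.63
ee_pos: [0.4881, 0.3322, 0.1032]
orientation: [-3.142, -0.0, 1.562]
force: [0.5, -0.2, -0.8]
width: 0.0426
grasp_force: 0.0
```

Request:
step_arm(commands=[[0, 0, 0, 0, 0, 0], [0, 0, 0, 0, 0, 0], [0, 0, 0, 0, 0, 0], [0, 0, 0, 0, 0, 0], [0, 0, 0, 0, 0, 0], [0, 0, 0, 0, 0, 0]], hand=0.85)

```text
time_s: 9.13
ee_pos: [0.4882, 0.3322, 0.1033]
orientation: [3.142, -0.0, 1.562]
force: [-0.2, -0.0, -0.7]
width: 0.0148
grasp_force: 0.0
```

Request:
step_arm(commands=[[0, 0, 0, 0, 0, 0]], hand=1.0)

```text
time_s: 9.22
ee_pos: [0.4881, 0.3322, 0.1032]
orientation: [-3.142, 0.0, 1.562]
force: [0.2, 0.2, 0.4]
width: 0.0111
grasp_force: 0.0
```

Run:
```python
from h import *
s=ctrl.get_state();print(s["width"],s["force"],s["moment"],s["ee_pos"])
p,d=cams.capture("scene"); P=cloud("scene",d)
np.set_printoptions(precision=3,suppress=True,linewidth=200)
# points near fingers/handle
for z0 in np.arange(.09,.16,.01):
  for y0 in (.3,.32,.34,.36):
    m=(abs(P[...,2]-z0-.005)<.005)&(abs(P[...,1]-y0-.01)<.01)&(abs(P[...,0]-.49)<.07)
    if m.sum(): print(round(z0,3),y0,m.sum(),P[m][:,0].min(),P[m][:,0].max())
```

```text
0.011085293681450512 [0.17474647 0.16671682 0.41107701] [-0.05334754 -0.1019897  -0.01546001] [0.48813408 0.3321922  0.10323788]
0.09 0.36 3 0.49265097918669454 0.49471312365305187
0.1 0.36 2 0.49286376408096705 0.4932322674219543
0.11 0.32 2 0.4942894462805389 0.4943702796164584
0.11 0.34 5 0.49328406559082616 0.49450187455266487
0.11 0.36 5 0.4935760972973493 0.49473578005922786
0.12 0.32 14 0.48464224918287424 0.49557856132053685
0.12 0.34 52 0.48200989703155894 0.4952271930879989
0.12 0.36 58 0.48267740504442924 0.4957644195423501
0.13 0.32 6 0.48005000009959314 0.4843603442503856
0.13 0.34 8 0.4777892736787984 0.5023304536850918
0.14 0.32 23 0.4772483175900916 0.5105432103651362
0.14 0.34 17 0.4701847283501864 0.5102645387224669
0.15 0.32 16 0.4831488445319637 0.511297615947417
0.15 0.34 25 0.4698318254940954 0.510314091311037
0.16 0.32 7 0.5002338757646935 0.5124666932036721
0.16 0.34 12 0.4964275264529036 0.5102125004329339
```

Request:
step_arm(commands=[[0, 0, 0, 0, 0, 0]])

```text
time_s: 9.35
ee_pos: [0.4881, 0.3322, 0.1032]
orientation: [3.142, 0.0, 1.562]
force: [-0.2, 0.3, -1.0]
width: 0.0022
grasp_force: 0.0
```

Request:
step_arm(commands=[[0, 0, 0, 0, 0, 0]])

```text
time_s: 9.43
ee_pos: [0.4881, 0.3322, 0.1032]
orientation: [-3.142, -0.0, 1.562]
force: [-0.1, 0.2, -0.2]
width: 0.0007
grasp_force: 0.0
```

Depth shows the finger tips really end about 30 mm above where the reported TCP is. I'll open, go lower in small steps, and watch the force.

Request:
step_arm(commands=[[0, 0, 0, 0, 0, 0], [0, 0, 0, 0, 0, 0], [0, 0, 0, 0, 0, 0], [0, 0, 0, 0, 0, 0], [0, 0, 0, 0, 0, 0], [0, 0, 0, 0, 0, 0], [0, 0, 0, 0, 0, 0], [0, 0, 0, 0, 0, 0], [0, 0, 0.005, 0, 0, 0], [0, 0, 0.005, 0, 0, 0]], hand=0.4)

```text
time_s: 10.27
ee_pos: [0.4884, 0.3323, 0.0932]
orientation: [3.141, -0.0, 1.562]
force: [-0.5, -0.3, 0.3]
width: 0.0551
grasp_force: 0.0
```

Request:
step_arm(commands=[[0, 0, 0.005, 0, 0, 0], [0, 0, 0.005, 0, 0, 0], [0, 0, 0, 0, 0, 0], [0, 0, 0, 0, 0, 0]])

```text
time_s: 10.6
ee_pos: [0.4876, 0.3319, 0.0825]
orientation: [-3.14, 0.001, 1.562]
force: [-0.1, -0.8, 0.7]
width: 0.0555
grasp_force: 0.0
```

Run:
```python
from h import *
s=ctrl.get_state();print(s["width"],s["force"],s["joint_pos"],s["ee_pos"])
p,d=cams.capture("scene"); P=cloud("scene",d)
a=cv2.resize(p[270:360,320:420],None,fx=6,fy=6,interpolation=cv2.INTER_CUBIC)
for k in (-.028,.028):
  for z in (0,.02,.04):
    u,v=pix("scene",s["ee_pos"]+[k,0,z]);cv2.circle(a,(int((u-320)*6),int((v-270)*6)),3,(0,0,255),-1)
cv2.imwrite("pics/m3.png",a)
```

```text
0.05553861699777921 [-0.06158011 -0.83942494  0.66856753] [5.10708142e-01 1.76625739e-01 1.63163013e+00 3.31581780e-05
 1.33471966e+00 5.19697817e-01] [0.48764889 0.33192809 0.08245096]
```

View pics/m3.png

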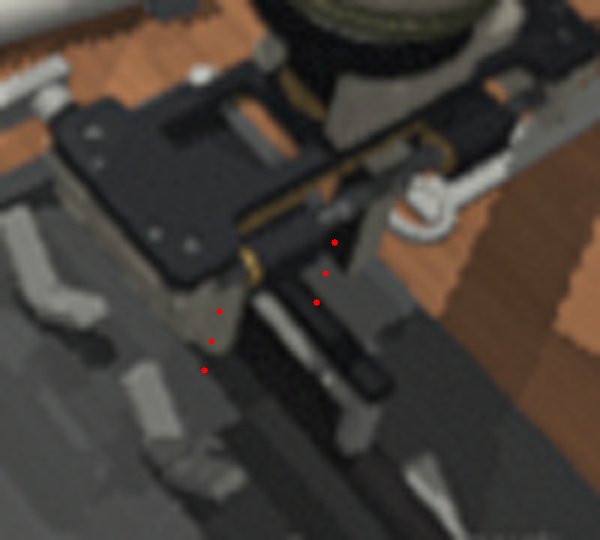

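Run:
```python
from h import *
p,d=cams.capture("scene"); P=cloud("scene",d)
np.set_printoptions(precision=3,suppress=True,linewidth=200)
for v in range(316,334,2): print(v,[P[v,u].round(3).tolist() for u in (352,355,358)])
for v in range(306,318,2): print(v,[P[v,u].round(3).tolist() for u in (378,380,382)])
```

```text
316 [[0.578, 0.366, 0.24], [0.569, 0.366, 0.232], [0.554, 0.361, 0.215]]
318 [[0.577, 0.367, 0.232], [0.562, 0.361, 0.213], [0.527, 0.341, 0.159]]
320 [[0.919, 0.642, 0.871], [0.532, 0.339, 0.153], [0.524, 0.34, 0.148]]
322 [[0.573, 0.366, 0.215], [0.532, 0.341, 0.148], [0.523, 0.341, 0.14]]
324 [[0.572, 0.366, 0.208], [0.53, 0.34, 0.137], [0.522, 0.341, 0.132]]
326 [[0.571, 0.366, 0.199], [0.529, 0.341, 0.129], [0.519, 0.341, 0.122]]
328 [[0.476, 0.293, 0.01], [0.526, 0.34, 0.118], [0.496, 0.325, 0.071]]
330 [[0.481, 0.298, 0.012], [0.474, 0.301, 0.011], [0.466, 0.304, 0.009]]
332 [[0.483, 0.301, 0.009], [0.477, 0.305, 0.01], [0.471, 0.309, 0.01]]
306 [[0.462, 0.336, 0.146], [0.46, 0.339, 0.15], [0.457, 0.342, 0.15]]
308 [[0.462, 0.337, 0.14], [0.46, 0.341, 0.143], [0.454, 0.342, 0.14]]
310 [[0.461, 0.338, 0.132], [0.46, 0.342, 0.137], [0.453, 0.342, 0.132]]
312 [[0.461, 0.34, 0.128], [0.455, 0.341, 0.124], [0.373, 0.293, -0.001]]
314 [[0.461, 0.341, 0.121], [0.454, 0.341, 0.116], [0.383, 0.301, 0.009]]
316 [[0.395, 0.3, 0.007], [0.393, 0.303, 0.01], [0.39, 0.307, 0.013]]
```

Fingertips are at z≈0.115 where the arm reports 0.0825, so real tips sit about 32 mm above the report. Lowering 13 mm and pinching.

Request:
step_arm(commands=[[0, 0, 0.005, 0, 0, 0], [0, 0, 0.005, 0, 0, 0], [0, 0, 0.003, 0, 0, 0], [0, 0, 0, 0, 0, 0]])

```text
time_s: 11.03
ee_pos: [0.4874, 0.3318, 0.0689]
orientation: [-3.14, 0.001, 1.562]
force: [0.3, 0.5, 0.2]
width: 0.0561
grasp_force: 0.0
```

Request:
step_arm(commands=[[0, 0, 0, 0, 0, 0], [0, 0, 0, 0, 0, 0], [0, 0, 0, 0, 0, 0], [0, 0, 0, 0, 0, 0], [0, 0, 0, 0, 0, 0], [0, 0, 0, 0, 0, 0], [0, 0, 0, 0, 0, 0], [0, 0, 0, 0, 0, 0], [0, 0, 0, 0, 0, 0], [0, 0, 0, 0, 0, 0]], hand=1, squeeze=40)

```text
time_s: 11.87
ee_pos: [0.4865, 0.3323, 0.0702]
orientation: [-3.139, 0.0, 1.562]
force: [-7.5, -1.3, 6.5]
width: 0.0127
grasp_force: 40.0
```

Request:
step_arm(commands=[[0, 0.0046, -0.007, 0, 0, 0], [0, 0.0052, -0.0064, 0, 0, 0], [0, 0.0059, -0.0059, 0, 0, 0], [0, 0.0063, -0.0054, 0, 0, 0], [0, 0.007, -0.0046, 0, 0, 0], [0, 0.0071, -0.0042, 0, 0, 0], [0, 0.0077, -0.0031, 0, 0, 0], [0, 0.0078, -0.0028, 0, 0, 0], [0, 0, 0, 0, 0, 0]])

```text
time_s: 12.62
ee_pos: [0.5392, 0.3319, 0.1117]
orientation: [-3.14, -0.0, 1.562]
force: [-10.5, -2.9, 15.4]
width: 0.0129
grasp_force: 40.0
```

Request:
step_arm(commands=[[0, 0.0081, -0.0018, 0, 0, 0], [0, 0.0082, -0.0011, 0, 0, 0], [0, 0.0083, -0.0003, 0, 0, 0], [0, 0.0083, 0.0005, 0, 0, 0], [0, 0.0081, 0.0013, 0, 0, 0], [0, 0.0081, 0.0021, 0, 0, 0], [0, 0.0077, 0.0029, 0, 0, 0], [0, 0.0076, 0.0035, 0, 0, 0], [0, 0.007, 0.0043, 0, 0, 0], [0, 0.0068, 0.0049, 0, 0, 0]])

```text
time_s: 13.45
ee_pos: [0.6172, 0.3304, 0.0931]
orientation: [-3.139, 0.001, 1.562]
force: [-3.7, -2.8, 2.4]
width: 0.0131
grasp_force: 40.0
```

Request:
step_arm(commands=[[0, 0.004, 0.003, 0, 0, 0], [0, 0.002, 0.0015, 0, 0, 0], [0, 0, 0, 0, 0, 0], [0, 0, 0, 0, 0, 0]])

```text
time_s: 13.78
ee_pos: [0.6231, 0.3302, 0.0878]
orientation: [-3.14, 0.002, 1.562]
force: [-3.1, -4.2, -3.1]
width: 0.0131
grasp_force: 40.0
```

Request:
step_arm(commands=[[0, 0, 0, 0, 0, 0], [0, 0, 0, 0, 0, 0], [0, 0, 0, 0, 0, 0], [0, 0, 0, 0, 0, 0], [0, 0, -0.01, 0, 0, 0], [0, 0, -0.02, 0, 0, 0], [0, 0, -0.03, 0, 0, 0], [0, 0, -0.03, 0, 0, 0], [0, 0, -0.03, 0, 0, 0], [0, 0, -0.03, 0, 0, 0]], hand=0.7)

```text
time_s: 14.62
ee_pos: [0.6234, 0.3312, 0.2414]
orientation: [3.141, -0.001, 1.562]
force: [0.6, -0.2, 0.8]
width: 0.0279
grasp_force: 0.0
```

Request:
step_arm(commands=[[0, 0, 0, 0, 0, 0.12], [0, 0, 0, 0, 0, 0.12], [0, 0, 0, 0, 0, 0.12], [0, 0, 0, 0, 0, 0.12], [0, 0, 0, 0, 0, 0.12], [0, 0, 0, 0, 0, 0.12], [0, 0, 0, 0, 0, 0.12], [0, 0, 0, 0, 0, 0.12], [0, 0, 0, 0, 0, 0.12], [0, 0, 0, 0, 0, 0.12]], hand=0.3)

```text
time_s: 15.45
ee_pos: [0.6236, 0.3313, 0.24]
orientation: [-3.141, -0.0, 0.356]
force: [-1.3, -0.2, 0.6]
width: 0.0651
grasp_force: 0.0
```

Request:
step_arm(commands=[[0, 0, 0, 0, 0, 0.12], [0, 0, 0, 0, 0, 0.12], [0, 0, 0, 0, 0, 0.122], [-0.029, 0.029, 0, 0, 0, 0], [-0.029, 0.029, 0, 0, 0, 0], [-0.029, 0.029, 0, 0, 0, 0], [-0.029, 0.029, 0, 0, 0, 0], [-0.029, 0.029, 0, 0, 0, 0], [-0.029, 0.029, 0, 0, 0, 0], [-0.029, 0.029, 0, 0, 0, 0]])

```text
time_s: 16.28
ee_pos: [0.4192, 0.1272, 0.2395]
orientation: [-3.141, -0.001, 0.0]
force: [0.7, 0.0, 0.7]
width: 0.065
grasp_force: 0.0
```

Request:
step_arm(commands=[[0, 0.011, 0.025, 0, 0, 0], [0, 0, 0.035, 0, 0, 0], [0, 0, 0.035, 0, 0, 0.08], [0, 0, 0.035, 0, 0, 0.08], [0, 0, 0, 0, 0, 0], [0, 0, 0, 0, 0, 0]])

```text
time_s: 16.78
ee_pos: [0.4193, 0.117, 0.1084]
orientation: [3.141, 0.003, -0.158]
force: [0.3, -0.8, 0.4]
width: 0.0648
grasp_force: 0.0
```

Run:
```python
from h import *
s=ctrl.get_state();print(s["width"],s["ee_pos"],s["orientation"])
p,d=cams.capture("scene"); P=cloud("scene",d);cv2.imwrite("pics/m4.png",p)
np.set_printoptions(precision=3,suppress=True,linewidth=200)
e=s["ee_pos"];m=(abs(P[...,0]-e[0])<.03)&(abs(P[...,1]-e[1])<.08)&(P[...,2]>.05)&(P[...,2]<e[2]+.09)
Q=P[m]; h,b=np.histogram(Q[:,2],20);print(h,b)
for y0 in np.arange(e[1]-.08,e[1]+.08,.01):
  k=abs(Q[:,1]-y0)<.005
  if k.sum():print(round(y0,3),k.sum(),Q[k,2].min(),Q[k,0].mean())
# bar
m=(abs(P[...,1]-.33)<.15)&(P[...,0]>.45)&(P[...,0]<.72)&(P[...,2]>.1)&(P[...,2]<.2);print(P[m].mean(0),P[m].max(0),P[m].min(0))
```

```text
0.0648214217488782 [0.41926536 0.11696528 0.10838923] [ 3.14072823  0.00349185 -0.15756836]
[ 6  9 10 10 14 11 19  9 15 13 23 11 12  9  6  6  5  7  7  9] [0.138 0.141 0.144 0.147 0.15  0.153 0.156 0.159 0.162 0.165 0.168 0.171 0.174 0.177 0.18  0.183 0.186 0.189 0.192 0.195 0.198]
0.067 11 0.1539319350784225 0.4224821511331113
0.077 42 0.13913519327005064 0.4234130980909788
0.087 73 0.13855634446088383 0.4161063273323135
0.147 10 0.13834303403893333 0.43518232891465136
0.157 35 0.14627442374387278 0.4362619969220889
0.167 40 0.14820366802634966 0.42861312876646984
[0.603 0.347 0.146] [0.72  0.476 0.163] [0.563 0.183 0.1  ]
```

View pics/m4.png

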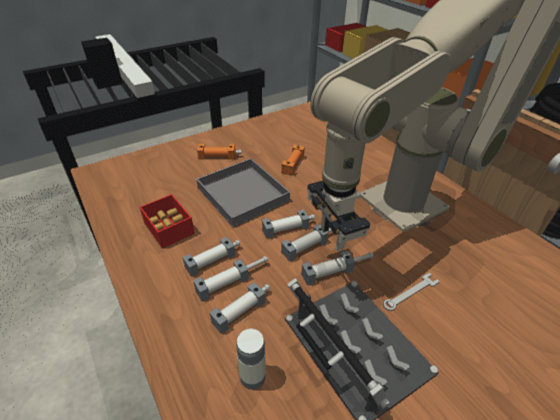

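Bar lies back, seen at (330,340); gripper is above the front-left cylinder at (330,267). Tips are again 30 mm above the report. Going down on it.

Request:
step_arm(commands=[[0, 0, 0.03, 0, 0, 0], [0, 0, 0.03, 0, 0, 0], [0, 0, 0.03, 0, 0, 0], [0, 0, 0.02, 0, 0, 0], [0, 0, 0.01, 0, 0, 0], [0, 0, 0.01, 0, 0, 0], [0, 0, 0, 0, 0, 0]])

```text
time_s: 17.42
ee_pos: [0.4217, 0.1172, -0.0207]
orientation: [-3.141, -0.001, -0.159]
force: [-0.7, 0.2, -0.4]
width: 0.0651
grasp_force: 0.0
```

Request:
step_arm(commands=[[0, 0, 0, 0, 0, 0], [0, 0, 0, 0, 0, 0], [0, 0, 0, 0, 0, 0], [0, 0, 0, 0, 0, 0], [0, 0, 0, 0, 0, 0], [0, 0, 0, 0, 0, 0], [0, 0, 0, 0, 0, 0]], hand=1, squeeze=50)

```text
time_s: 18.0
ee_pos: [0.4218, 0.1164, -0.0201]
orientation: [3.141, -0.002, -0.16]
force: [-1.2, -4.9, 5.8]
width: 0.0359
grasp_force: 50.0
```

Request:
step_arm(commands=[[0, 0, -0.01, 0, 0, 0], [0, 0, -0.02, 0, 0, 0], [0, 0, -0.03, 0, 0, 0], [0, 0, -0.03, 0, 0, 0], [0, 0, -0.02, 0, 0, -0.075], [0, 0, -0.01, 0, 0, -0.076], [0, 0, 0, 0, 0, 0]])

```text
time_s: 18.58
ee_pos: [0.4227, 0.1175, 0.1022]
orientation: [-3.14, -0.005, -0.005]
force: [-0.1, -0.1, -4.1]
width: 0.036
grasp_force: 49.9
```

Request:
step_arm(commands=[[0.012, -0.022, 0, 0, 0, 0], [0.012, -0.024, 0, 0, 0, 0], [0.012, -0.024, 0, 0, 0, 0], [0.012, -0.024, 0, 0, 0, 0], [0.012, -0.022, 0, 0, 0, 0], [0.007, -0.014, 0, 0, 0, 0], [0, 0, 0, 0, 0, 0], [0, 0, 0, 0, 0, 0]])

```text
time_s: 19.25
ee_pos: [0.4878, 0.2465, 0.0971]
orientation: [3.14, 0.003, -0.01]
force: [-0.3, -0.5, -4.9]
width: 0.036
grasp_force: 49.9
```

Request:
step_arm(commands=[[0.001, 0, 0.03, 0, 0, 0], [0, 0, 0.03, 0, 0, 0], [0, 0, 0.015, 0, 0, 0], [0, 0, 0.007, 0, 0, 0], [0, 0, 0.005, 0, 0, 0], [0, 0, 0, 0, 0, 0], [0, 0, 0, 0, 0, 0]])

```text
time_s: 19.83
ee_pos: [0.4907, 0.2464, 0.0129]
orientation: [-3.141, -0.001, -0.01]
force: [1.0, 0.2, -4.6]
width: 0.036
grasp_force: 49.9
```

```bash
cat >> h.py <<'E'
def seats(tag):
    "barrels + depth near fixture, rods; from top and scene"
    q,e=cams.capture("top");p,d=cams.capture("scene")
    cv2.imwrite(f"pics/{tag}_t.png",q);cv2.imwrite(f"pics/{tag}_s.png",p)
    np.set_printoptions(precision=4,suppress=True)
    for b in barrels(q):
        if 190<b[0]<400 and b[1]<262 or (b[0]<205 and 170<b[1]<262):
            u=b if b[2]<b[3] else (b[0],b[1],b[3],b[2],b[4]-90)
            print("top",np.round(b,1),ray("top",b[0],b[1],.025)[:2],ray("top",b[0],b[1],.052)[:2],"yaw~",round(-np.radians(u[4]),3))
    return q,cloud("top",e),p,cloud("scene",d)
E
python3 - <<'E'
from h import *
q,A,p,B=seats("v1")
c=cv2.resize(p[200:420,270:460],None,fx=3,fy=3,interpolation=cv2.INTER_CUBIC)[:600]
cv2.imwrite("pics/v1c.png",c)
m=(abs(B[...,0]-.49)<.1)&(abs(B[...,1]-.247)<.03)&(B[...,2]>.03)&(B[...,2]<.09)
for x0 in np.arange(.39,.59,.02):
  k=m&(abs(B[...,0]-x0)<.01)
  if k.sum():print(round(x0,2),k.sum(),B[k][:,2].max(),B[k][:,1].min(),B[k][:,1].max())
E
```

```text
top [151.3 258.9  11.4  36.7  71.6 131.5] [0.3495 0.3132] [0.3489 0.3062] yaw~ -1.249
top [250.7 236.4  31.   10.2  87.3 270.5] [0.418  0.0002] [ 0.4163 -0.0015] yaw~ 0.048
top [281.7 233.8  10.2  30.4  10.8 271. ] [ 0.4253 -0.0973] [ 0.4234 -0.0974] yaw~ -0.188
top [133.5 192.5  28.1  40.8  66.  549.5] [0.561  0.3749] [0.5568 0.3668] yaw~ -1.153
top [280.8 152.1  30.3   9.9  85.6 253.5] [ 0.688  -0.0966] [ 0.6817 -0.0967] yaw~ 0.077
top [251. 150.  28.  10.  90. 252.] [ 0.6957 -0.0009] [ 0.6893 -0.0026] yaw~ -0.0
top [219.2 149.6  29.6  10.   80.5 255. ] [0.6979 0.1015] [0.6915 0.098 ] yaw~ 0.165
0.39 13 0.06286741389560213 0.2454820165122485 0.256162820362238
0.49 46 0.08827755718894814 0.22068058160940673 0.26902897743960147
0.51 196 0.08974704550122847 0.2172003075782732 0.27651321902053216
0.53 130 0.08040338936841473 0.22267587233988628 0.2751729290086626
0.55 91 0.08193347993989586 0.22174566993351863 0.26819381676241805
0.57 16 0.05320341752062463 0.2406988238080709 0.26670023591349823
```

View pics/v1c.png

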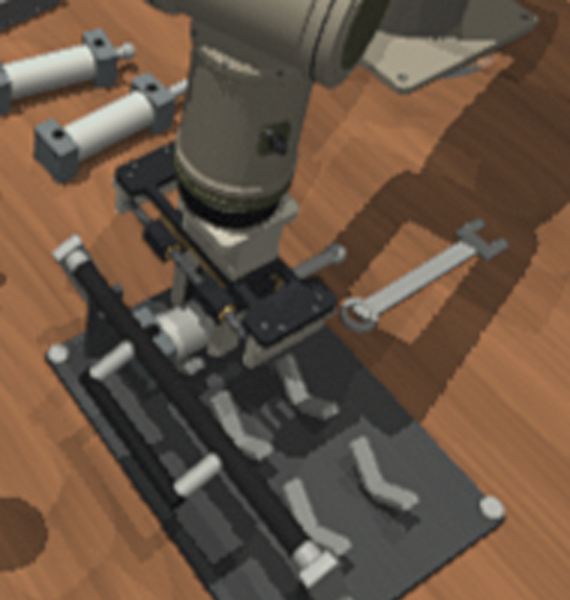

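Crop: barrel hangs over station 1 at (190,330), rod to the front (335,255), just above its seat. Lower and let go.

Request:
step_arm(commands=[[0, 0, 0.003, 0, 0, 0], [0, 0, 0.003, 0, 0, 0], [0, 0, 0, 0, 0, 0], [0, 0, 0, 0, 0, 0]])

```text
time_s: 20.27
ee_pos: [0.4917, 0.2467, 0.0075]
orientation: [-3.141, -0.003, -0.009]
force: [-0.3, -2.7, 5.3]
width: 0.036
grasp_force: 49.8
```

Request:
step_arm(commands=[[0, 0, 0, 0, 0, 0], [0, 0, 0, 0, 0, 0], [0, 0, 0, 0, 0, 0], [0, 0, 0, 0, 0, 0], [0, 0, 0, 0, 0, 0], [0, 0, -0.01, 0, 0, 0], [0, 0, -0.03, 0, 0, 0], [0, 0, -0.04, 0, 0, 0], [0, 0, -0.04, 0, 0, 0], [0, 0, -0.04, 0, 0, 0]], hand=0.36)

```text
time_s: 21.1
ee_pos: [0.4895, 0.2462, 0.1681]
orientation: [3.142, 0.0, -0.009]
force: [0.4, -0.3, 1.0]
width: 0.0594
grasp_force: 0.0
```

Request:
step_arm(commands=[[-0.01, 0.035, 0, 0, 0, 0], [-0.01, 0.035, 0, 0, 0, 0], [-0.01, 0.035, 0, 0, 0, 0], [-0.01, 0.035, 0, 0, 0, 0], [-0.01, 0.035, 0, 0, 0, 0], [-0.01, 0.035, 0.01, 0, 0, 0], [-0.009, 0.036, 0.02, 0, 0, -0.043], [0, 0, 0.03, 0, 0, 0], [0, 0, 0.03, 0, 0, 0], [0, 0, 0, 0, 0, 0]], hand=0.3)

```text
time_s: 21.93
ee_pos: [0.4147, 0.0011, 0.0712]
orientation: [-3.14, 0.008, 0.032]
force: [-1.1, -0.5, -0.9]
width: 0.0651
grasp_force: 0.0
```

Run:
```python
from h import *
q,A,p,B=seats("v1b")
s=ctrl.get_state();print(s["ee_pos"],s["orientation"])
c=cv2.resize(q[165:265,85:205],None,fx=4,fy=4,interpolation=cv2.INTER_CUBIC)
d=cv2.resize(p[230:420,270:460],None,fx=2,fy=2,interpolation=cv2.INTER_CUBIC)
o=np.zeros((400,880,3),np.uint8);o[:c.shape[0],:480]=c;o[:380,490:870]=d
cv2.imwrite("pics/v1d.png",o[:,:]) if 0 else cv2.imwrite("pics/v1d.png",cv2.resize(o,(800,364)))
```

```text
top [281.6 233.7  10.2  30.2  10.8 201.5] [ 0.4256 -0.097 ] [ 0.4238 -0.0971] yaw~ -0.188
top [235.4 219.4  39.3  30.4   6.8 661. ] [0.472  0.0487] [0.4694 0.0462] yaw~ 1.451
top [200.5 259.3   4.  120.5   9.1 159.5] [0.347  0.1582] [0.3465 0.1538] yaw~ -0.158
top [169.8 214.1  12.3  32.5   3.8 301. ] [0.4907 0.2574] [0.4878 0.2513] yaw~ -0.067
top [280.9 152.   30.3  10.   85.9 255.5] [ 0.688  -0.0968] [ 0.6817 -0.0969] yaw~ 0.071
top [251. 150.  28.  10.  90. 255.] [ 0.6957 -0.0009] [ 0.6893 -0.0026] yaw~ -0.0
top [219.1 149.6  29.6  10.2  80.5 261. ] [0.6979 0.1017] [0.6914 0.0983] yaw~ 0.165
[0.4181 0.0016 0.0762] [-3.1412  0.0021  0.0336]
```

View pics/v1d.png

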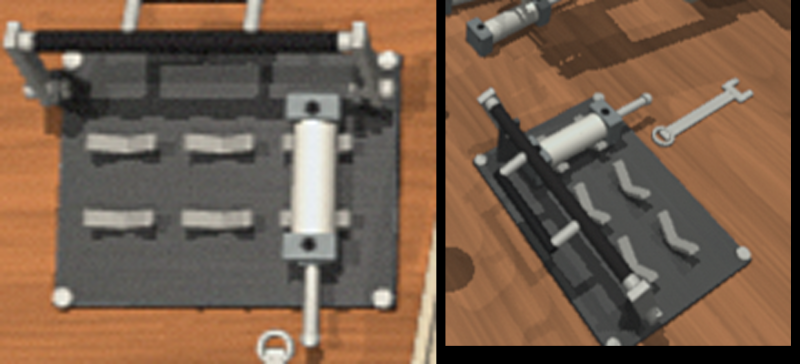

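Left crop shows the cylinder seated centrally in station 1 (barrel at (314,180)), rod to the front (310,330), bar back. Now the front-middle one.

Request:
step_arm(commands=[[0, 0.001, 0.03, 0, 0, 0], [0, 0, 0.03, 0, 0, 0], [0, 0, 0.02, 0, 0, 0], [0, 0, 0.01, 0, 0, 0], [0, 0, 0.007, 0, 0, 0], [0, 0, 0, 0, 0, 0]])

```text
time_s: 22.53
ee_pos: [0.4195, 0.0007, -0.0204]
orientation: [3.142, -0.0, 0.035]
force: [0.4, -0.1, -0.3]
width: 0.065
grasp_force: 0.0
```

Request:
step_arm(commands=[[0, 0, 0, 0, 0, 0], [0, 0, 0, 0, 0, 0], [0, 0, 0, 0, 0, 0], [0, 0, 0, 0, 0, 0], [0, 0, 0, 0, 0, 0], [0, 0, 0, 0, 0, 0], [0, 0, 0, 0, 0, 0]], hand=1)

```text
time_s: 23.12
ee_pos: [0.4198, -0.0, -0.0201]
orientation: [3.141, -0.001, 0.034]
force: [-0.7, -3.0, 6.3]
width: 0.0359
grasp_force: 50.0
```

Request:
step_arm(commands=[[0, 0, -0.01, 0, 0, 0], [0, 0, -0.02, 0, 0, 0], [0, 0, -0.03, 0, 0, 0], [0, 0, -0.03, 0, 0, 0], [0, 0, -0.03, 0, 0, 0.043], [0, 0, -0.02, 0, 0, 0], [0, 0, 0, 0, 0, 0]])

```text
time_s: 23.7
ee_pos: [0.4216, 0.0004, 0.1239]
orientation: [3.141, -0.007, -0.009]
force: [1.3, -0.7, -4.2]
width: 0.0367
grasp_force: 5.0
```

Request:
step_arm(commands=[[0, 0, 0, 0, 0, 0], [0, 0, 0, 0, 0, 0], [0, 0, 0, 0, 0, 0], [0, 0, 0, 0, 0, 0]], hand=1, squeeze=50)

```text
time_s: 24.03
ee_pos: [0.4173, 0.0007, 0.1169]
orientation: [-3.141, 0.004, -0.009]
force: [1.5, -0.6, -6.2]
width: 0.036
grasp_force: 50.0
```

Run:
```python
from h import *
p,d=cams.capture("scene");s=ctrl.get_state();print(s["ee_pos"],s["grasp_force"],s["width"])
cv2.imwrite("pics/g2.png",cv2.resize(p[160:300,220:400],None,fx=4,fy=4))
```

```text
[0.41762523 0.00061681 0.11721406] 49.99779403209686 0.03575089491473004
```

View pics/g2.png

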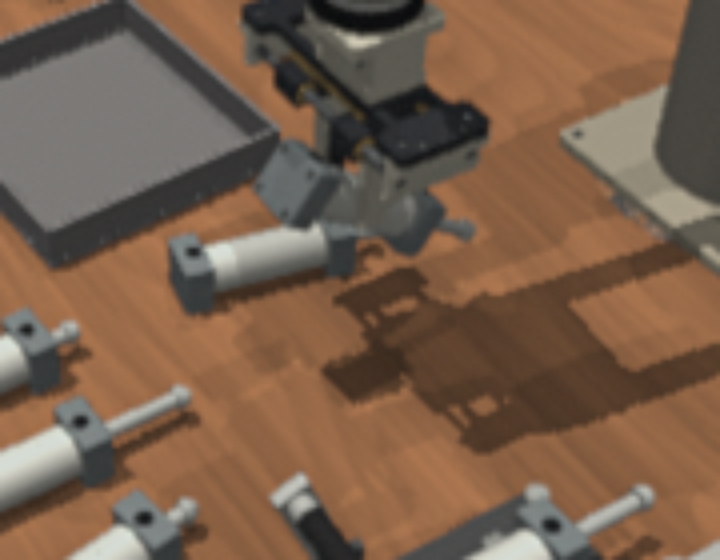

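The picture shows that the slackened grip let the cylinder swing rod-end down (head at (295,185), rod at (460,230)). I'll lay it flat again on the bench with a weak grip. First, its tilt.

Run:
```python
from h import *
p,d=cams.capture("scene");B=cloud("scene",d);e=ctrl.get_state()["ee_pos"]
for x0 in np.arange(.24,.54,.02):
  k=(abs(B[...,0]-x0)<.01)&(abs(B[...,1]-.003)<.035)&(B[...,2]>.012)&(B[...,2]<.22)
  if k.sum():print(round(x0,2),k.sum(),B[k].min(0).round(3),B[k].max(0).round(3))
```

```text
0.3 10 [ 0.301 -0.003  0.075] [0.31  0.011 0.083]
0.32 25 [ 0.311 -0.     0.069] [0.33  0.009 0.094]
0.34 14 [ 0.33  -0.003  0.085] [0.35  0.024 0.133]
0.36 57 [0.353 0.006 0.105] [0.369 0.027 0.144]
0.38 99 [0.371 0.    0.097] [0.39  0.027 0.148]
0.4 29 [0.39  0.007 0.11 ] [0.409 0.025 0.148]
0.42 191 [ 0.41  -0.032  0.134] [0.43  0.037 0.22 ]
0.44 71 [ 0.43  -0.026  0.153] [0.45  0.033 0.212]
0.46 154 [ 0.45  -0.021  0.164] [0.47  0.026 0.215]
0.48 159 [ 0.47  -0.022  0.171] [0.487 0.025 0.204]
0.54 3 [ 0.547 -0.007  0.019] [0.549 0.001 0.026]
```

Request:
step_arm(commands=[[0, 0, 0.03, 0, 0, 0], [0, 0, 0.03, 0, 0, 0], [0, 0, 0, 0, 0, 0]])

```text
time_s: 24.38
ee_pos: [0.414, 0.0011, 0.0529]
orientation: [-3.14, 0.01, -0.009]
force: [-2.3, 0.8, -8.4]
width: 0.0363
grasp_force: 50.0
```

Request:
step_arm(commands=[[0, 0, 0.006, 0, 0, 0], [0, 0, 0.006, 0, 0, 0], [0, 0, 0.006, 0, 0, 0], [0, 0, 0.006, 0, 0, 0], [0, 0, 0.006, 0, 0, 0], [0, 0, 0.006, 0, 0, 0], [0, 0, 0, 0, 0, 0]], squeeze=12)

```text
time_s: 24.97
ee_pos: [0.4179, 0.0005, 0.0218]
orientation: [-3.141, 0.002, -0.009]
force: [-0.9, -0.6, -4.5]
width: 0.0365
grasp_force: 12.0
```

Request:
step_arm(commands=[[0, 0, 0.006, 0, 0, 0], [0, 0, 0.006, 0, 0, 0], [0, 0, 0.006, 0, 0, 0], [0, 0, 0.006, 0, 0, 0], [0, 0, 0.006, 0, 0, 0], [0, 0, 0.006, 0, 0, 0], [0, 0, 0, 0, 0, 0]])

```text
time_s: 25.55
ee_pos: [0.4178, 0.0006, -0.0144]
orientation: [-3.141, 0.002, -0.009]
force: [0.9, -0.6, -3.1]
width: 0.0365
grasp_force: 12.0
```

Run:
```python
from h import *
p,d=cams.capture("scene");B=cloud("scene",d);s=ctrl.get_state();print(s["ee_pos"],s["force"],s["width"])
for x0 in np.arange(.24,.54,.02):
  k=(abs(B[...,0]-x0)<.01)&(abs(B[...,1]-.003)<.035)&(B[...,2]>.012)&(B[...,2]<.1)
  if k.sum():print(round(x0,2),k.sum(),B[k].min(0).round(3),B[k].max(0).round(3))
```

```text
[ 0.41776506  0.00052608 -0.01396214] [-1.83698956  0.21179826 -4.54732621] 0.03715218956674937
0.28 20 [ 0.279 -0.004  0.019] [0.29  0.009 0.031]
0.3 13 [ 0.291 -0.001  0.021] [0.306 0.01  0.031]
0.34 1 [0.35  0.024 0.013] [0.35  0.024 0.013]
0.36 3 [0.355 0.025 0.013] [0.367 0.026 0.015]
0.42 168 [ 0.411 -0.032  0.014] [0.43  0.037 0.099]
0.44 81 [ 0.43  -0.019  0.013] [0.45  0.031 0.099]
0.46 67 [ 0.45  -0.017  0.016] [0.47  0.024 0.047]
0.48 153 [ 0.47  -0.022  0.012] [0.49  0.025 0.049]
0.5 28 [ 0.49  -0.017  0.013] [0.491 0.022 0.044]
0.54 4 [ 0.547 -0.008  0.02 ] [ 0.55  -0.     0.027]
```

Request:
step_arm(commands=[[0, 0, 0.004, 0, 0, 0], [0, 0, 0.003, 0, 0, 0], [0, 0, 0, 0, 0, 0], [0, 0, 0, 0, 0, 0]])

```text
time_s: 25.93
ee_pos: [0.421, 0.0005, -0.0183]
orientation: [-3.141, -0.003, -0.009]
force: [0.1, 2.2, 6.0]
width: 0.0365
grasp_force: 12.0
```

Request:
step_arm(commands=[[0, 0, 0, 0, 0, 0], [0, 0, 0, 0, 0, 0], [0, 0, 0, 0, 0, 0], [0, 0, 0, 0, 0, 0], [0, 0, 0, 0, 0, 0], [0, 0, 0, 0, 0, 0]], hand=0.4)

```text
time_s: 26.43
ee_pos: [0.4188, 0.0004, -0.0201]
orientation: [-3.142, 0.0, -0.009]
force: [-0.3, -0.3, 0.8]
width: 0.0556
grasp_force: 0.0
```

Run:
```python
from h import *
p,d=cams.capture("scene");B=cloud("scene",d);s=ctrl.get_state();print(s["ee_pos"],s["force"],s["width"])
for x0 in np.arange(.26,.52,.02):
  k=(abs(B[...,0]-x0)<.01)&(abs(B[...,1]-.003)<.035)&(B[...,2]>.012)&(B[...,2]<.08)
  if k.sum():print(round(x0,2),k.sum(),B[k].min(0).round(3),B[k].max(0).round(3))
cv2.imwrite("pics/g3.png",cv2.resize(p[160:300,220:400],None,fx=4,fy=4))
```

```text
[ 0.41878933  0.00045329 -0.02006124] [ 0.17961831 -0.07124902  0.03256786] 0.05593304853176403
0.28 20 [ 0.278 -0.005  0.018] [0.289 0.01  0.03 ]
0.3 14 [ 0.29  -0.002  0.019] [0.305 0.007 0.028]
0.42 124 [ 0.412 -0.032  0.016] [0.43  0.038 0.08 ]
0.44 82 [ 0.43  -0.01   0.012] [0.45  0.037 0.06 ]
0.46 63 [ 0.45  -0.012  0.015] [0.47  0.022 0.046]
0.48 153 [ 0.47  -0.021  0.012] [0.49  0.025 0.048]
0.5 28 [ 0.49  -0.017  0.013] [0.491 0.022 0.047]
```

View pics/g3.png

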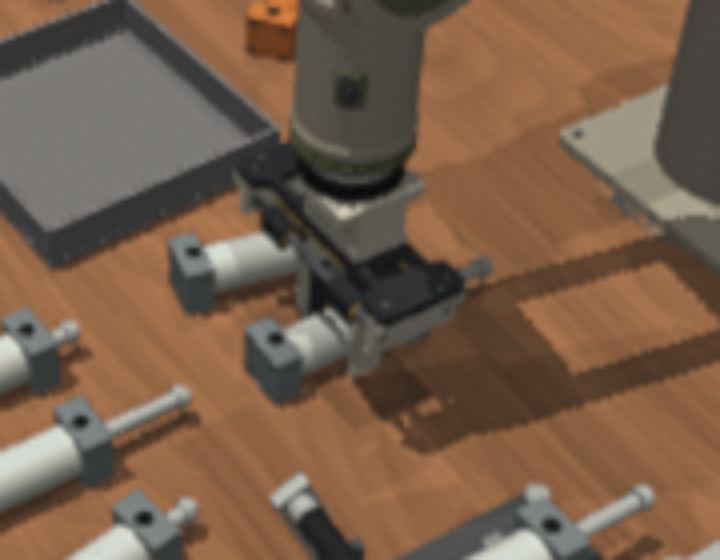

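Flat on the bench again (head (275,355), rod tip (480,268)). Rod tip is 143 mm from the middle, so it is still out. Regrip, carry to station 2.

Request:
step_arm(commands=[[0, 0, 0, 0, 0, 0], [0, 0, 0, 0, 0, 0], [0, 0, 0, 0, 0, 0], [0, 0, 0, 0, 0, 0], [0, 0, 0, 0, 0, 0], [0, 0, 0, 0, 0, 0], [0, 0, 0, 0, 0, 0]], hand=1, squeeze=55)

```text
time_s: 27.07
ee_pos: [0.4189, 0.0005, -0.0199]
orientation: [-3.142, 0.0, -0.009]
force: [0.7, 0.8, -1.6]
width: 0.0359
grasp_force: 55.0
```

Request:
step_arm(commands=[[0, 0, -0.01, 0, 0, 0], [0, 0, -0.02, 0, 0, 0], [0, 0, -0.03, 0, 0, 0], [0, 0, -0.03, 0, 0, 0], [0, 0, -0.02, 0, 0, 0], [0, 0, -0.01, 0, 0, 0], [0, 0, 0, 0, 0, 0]])

```text
time_s: 27.65
ee_pos: [0.4206, 0.0003, 0.1027]
orientation: [3.141, -0.004, -0.009]
force: [0.8, -0.1, -5.3]
width: 0.0361
grasp_force: 55.0
```

Request:
step_arm(commands=[[0.007, -0.033, 0, 0, 0, 0], [0.007, -0.033, 0, 0, 0, 0], [0.007, -0.033, 0, 0, 0, 0], [0.007, -0.033, 0, 0, 0, 0], [0.007, -0.033, 0, 0, 0, 0], [0.007, -0.033, 0, 0, 0, 0], [0.007, -0.033, 0, 0, 0, 0], [0.007, -0.033, 0, 0, 0, 0], [0.006, -0.033, 0, 0, 0, 0], [0.006, -0.034, 0, 0, 0, 0]])

```text
time_s: 28.48
ee_pos: [0.4885, 0.3315, 0.0969]
orientation: [3.139, 0.004, -0.009]
force: [0.2, -0.0, -5.2]
width: 0.0361
grasp_force: 55.0
```

Request:
step_arm(commands=[[0, 0, 0, 0, 0, 0], [0, 0, 0, 0, 0, 0], [0, 0, 0, 0, 0, 0]])

```text
time_s: 28.73
ee_pos: [0.4885, 0.3299, 0.0975]
orientation: [3.139, 0.004, -0.008]
force: [1.0, -0.3, -5.4]
width: 0.0358
grasp_force: 55.0
```

Request:
step_arm(commands=[[0.001, -0.002, 0.03, 0, 0, 0], [0, 0, 0.03, 0, 0, 0], [0, 0, 0.015, 0, 0, 0], [0, 0, 0.007, 0, 0, 0], [0, 0, 0.004, 0, 0, 0], [0, 0, 0.003, 0, 0, 0], [0, 0, 0.002, 0, 0, 0], [0, 0, 0, 0, 0, 0], [0, 0, 0, 0, 0, 0]])

```text
time_s: 29.48
ee_pos: [0.4919, 0.3332, 0.0103]
orientation: [-3.141, -0.002, -0.009]
force: [0.1, -0.1, -4.3]
width: 0.0359
grasp_force: 55.0
```

Request:
step_arm(commands=[[0, 0, 0, 0, 0, 0], [0, 0, 0, 0, 0, 0], [0, 0, 0, 0, 0, 0], [0, 0, 0, 0, 0, 0], [0, 0, 0, 0, 0, 0], [0, 0, -0.01, 0, 0, 0], [0, 0, -0.03, 0, 0, 0], [0, 0, -0.04, 0, 0, 0], [0, 0, -0.04, 0, 0, 0], [0, 0, -0.04, 0, 0, 0]], hand=0.36)

```text
time_s: 30.32
ee_pos: [0.4906, 0.3326, 0.1715]
orientation: [3.142, 0.0, -0.009]
force: [0.7, 0.6, 0.6]
width: 0.0596
grasp_force: 0.0
```

Request:
step_arm(commands=[[0.0209, 0.0332, 0, 0, 0, 0], [0.0209, 0.0332, 0, 0, 0, 0], [0.0209, 0.0332, 0, 0, 0, 0], [0.0209, 0.0332, 0, 0, 0, 0], [0.0209, 0.0332, 0, 0, 0, 0], [0.0209, 0.0332, 0, 0, 0, 0], [0.0209, 0.0332, 0, 0, 0, 0], [0.0209, 0.0332, 0, 0, 0, 0], [0.0209, 0.0332, 0, 0, 0, 0], [0.0209, 0.0332, 0, 0, 0, -0.03]], hand=0.3)

```text
time_s: 31.15
ee_pos: [0.6978, -0.0029, 0.1702]
orientation: [3.142, -0.001, 0.02]
force: [-0.7, 1.7, -0.5]
width: 0.0649
grasp_force: 0.0
```

Request:
step_arm(commands=[[0, 0, 0.03, 0, 0, 0], [0, 0, 0.03, 0, 0, 0], [0, 0, 0.02, 0, 0, 0], [0, 0, 0, 0, 0, 0], [0, 0, 0, 0, 0, 0]])

```text
time_s: 31.57
ee_pos: [0.6958, -0.001, 0.0883]
orientation: [-3.141, 0.003, 0.021]
force: [0.1, 1.0, 1.1]
width: 0.0654
grasp_force: 0.0
```

Run:
```python
from h import *
s=ctrl.get_state();print(s["ee_pos"],s["orientation"])
q,A,p,B=seats("v2")
for y0 in (.247,.332):
  m=(abs(B[...,0]-.488)<.1)&(abs(B[...,1]-y0)<.035)&(B[...,2]>.058)&(B[...,2]<.1);K=B[m];print("top of heads z",np.percentile(K[:,2],98),K.min(0),K.max(0))
```

```text
[ 0.6958016  -0.00104792  0.08828721] [-3.14129142e+00  2.92980987e-03  2.07117605e-02]
top [281.7 233.6   9.2  30.   10.3 237.5] [ 0.4259 -0.0976] [ 0.424  -0.0976] yaw~ -0.18
top [169.6 213.5  12.2  31.3   3.  290.5] [0.4926 0.2578] [0.4896 0.2517] yaw~ -0.053
top [142.5 212.1  12.1  30.1   2.2 283. ] [0.4978 0.3445] [0.4947 0.3369] yaw~ -0.038
top [235.1 175.4  35.9  14.   12.1 130. ] [0.6134 0.0502] [0.6083 0.0476] yaw~ 1.36
top [281.5 151.5  29.    9.   90.  204. ] [ 0.6898 -0.0988] [ 0.6835 -0.0989] yaw~ -0.0
top [207.7 135.    3.5  96.3   6.5 123. ] [0.7466 0.1388] [0.7393 0.1348] yaw~ -0.113
top [235.3  94.4  38.6  27.3   3.7 567. ] [0.8808 0.0502] [0.8712 0.0476] yaw~ 1.506
top of heads z 0.07439794862345153 [0.4172 0.2229 0.0582] [0.5471 0.2697 0.0761]
top of heads z 0.07438166593742758 [0.4197 0.3062 0.0581] [0.5651 0.354  0.0762]
```

Request:
step_arm(commands=[[0.001, 0, 0.03, 0, 0, 0], [0, 0, 0.03, 0, 0, 0], [0, 0, 0.03, 0, 0, 0], [0, 0, 0.012, 0, 0, 0], [0, 0, 0.006, 0, 0, 0], [0, 0, 0, 0, 0, 0]])

```text
time_s: 32.17
ee_pos: [0.6981, -0.0009, -0.0185]
orientation: [3.142, 0.0, 0.021]
force: [0.4, 0.0, -0.0]
width: 0.0647
grasp_force: 0.0
```

Request:
step_arm(commands=[[0, 0, 0, 0, 0, 0], [0, 0, 0, 0, 0, 0], [0, 0, 0, 0, 0, 0], [0, 0, 0, 0, 0, 0], [0, 0, 0, 0, 0, 0], [0, 0, 0, 0, 0, 0], [0, 0, 0, 0, 0, 0]], hand=1)

```text
time_s: 32.75
ee_pos: [0.699, -0.0018, -0.0174]
orientation: [3.141, -0.002, 0.021]
force: [0.1, -2.6, 5.5]
width: 0.036
grasp_force: 55.0
```

Request:
step_arm(commands=[[0, 0, -0.01, 0, 0, 0], [0, 0, -0.02, 0, 0, 0], [0, 0, -0.03, 0, 0, 0], [0, 0, -0.03, 0, 0, 0], [0, 0, -0.03, 0, 0, 0.03], [0, 0, -0.02, 0, 0, 0], [0, 0, -0.01, 0, 0, 0], [0, 0, 0, 0, 0, 0]])

```text
time_s: 33.42
ee_pos: [0.6994, -0.0009, 0.1342]
orientation: [-3.142, -0.004, -0.009]
force: [-0.0, -0.1, -5.3]
width: 0.0362
grasp_force: 55.0
```

Request:
step_arm(commands=[[-0.035, -0.017, 0, 0, 0, 0], [-0.035, -0.017, 0, 0, 0, 0], [-0.035, -0.017, 0, 0, 0, 0], [-0.035, -0.017, 0, 0, 0, 0], [-0.035, -0.017, 0, 0, 0, 0], [-0.035, -0.017, 0, 0, 0, 0], [0, -0.035, 0, 0, 0, 0], [0, -0.035, 0, 0, 0, 0], [0, -0.035, 0, 0, 0, 0], [0, -0.035, 0, 0, 0, 0]])

```text
time_s: 34.25
ee_pos: [0.4881, 0.2438, 0.1286]
orientation: [3.14, 0.003, -0.009]
force: [1.2, -0.4, -5.1]
width: 0.0355
grasp_force: 55.0
```

Request:
step_arm(commands=[[0, -0.035, 0, 0, 0, 0], [0, -0.035, 0, 0, 0, 0], [0, -0.035, 0, 0, 0, 0], [0, -0.035, 0, 0, 0, 0], [0, -0.034, 0, 0, 0, 0], [0, 0, 0.02, 0, 0, 0], [0, 0, 0.02, 0, 0, 0], [0, 0, 0, 0, 0, 0], [0, 0, 0, 0, 0, 0]])

```text
time_s: 35.0
ee_pos: [0.489, 0.415, 0.0868]
orientation: [3.137, 0.006, -0.009]
force: [-0.1, -0.1, -4.5]
width: 0.0357
grasp_force: 55.0
```

Request:
step_arm(commands=[[0.001, -0.002, 0.03, 0, 0, 0], [0, 0, 0.025, 0, 0, 0], [0, 0, 0.01, 0, 0, 0], [0, 0, 0.006, 0, 0, 0], [0, 0, 0.004, 0, 0, 0], [0, 0, 0, 0, 0, 0], [0, 0, 0, 0, 0, 0]])

```text
time_s: 35.58
ee_pos: [0.4938, 0.4193, 0.0177]
orientation: [-3.14, -0.002, -0.009]
force: [0.3, 0.4, -4.8]
width: 0.0362
grasp_force: 55.0
```

Request:
step_arm(commands=[[-0.002, 0.001, 0.003, 0, 0, 0], [0, 0, 0.003, 0, 0, 0], [0, 0, 0.001, 0, 0, 0], [0, 0, 0, 0, 0, 0], [0, 0, 0, 0, 0, 0]])

```text
time_s: 36.0
ee_pos: [0.4918, 0.4182, 0.0116]
orientation: [-3.141, -0.002, -0.009]
force: [-3.9, -4.9, 7.4]
width: 0.0358
grasp_force: 55.0
```

Request:
step_arm(commands=[[0, 0, 0, 0, 0, 0], [0, 0, 0, 0, 0, 0], [0, 0, 0, 0, 0, 0], [0, 0, 0, 0, 0, 0], [0, 0, 0, 0, 0, 0], [0, 0, -0.01, 0, 0, 0], [0, 0, -0.03, 0, 0, 0], [0, 0, -0.04, 0, 0, 0], [0, 0, -0.04, 0, 0, 0], [0, 0, -0.04, 0, 0, 0]], hand=0.36)

```text
time_s: 36.83
ee_pos: [0.4904, 0.4176, 0.1714]
orientation: [3.142, 0.0, -0.009]
force: [-0.3, 0.1, 0.5]
width: 0.0593
grasp_force: 0.0
```

Request:
step_arm(commands=[[-0.02, 0.035, 0, 0, 0, 0], [-0.02, 0.035, 0, 0, 0, 0], [-0.02, 0.035, 0, 0, 0, 0], [0, 0.041, 0, 0, 0, 0], [0, 0.041, 0, 0, 0, 0], [0, 0.041, 0, 0, 0, 0], [0, 0.041, 0, 0, 0, 0], [0, 0.041, 0, 0, 0, 0], [0, 0.041, 0, 0, 0, 0], [0, 0.041, 0, 0, 0, 0]])

```text
time_s: 37.67
ee_pos: [0.427, 0.0247, 0.1701]
orientation: [3.142, -0.002, -0.009]
force: [1.4, -0.9, 0.1]
width: 0.0595
grasp_force: 0.0
```

Run:
```python
from h import *
s=ctrl.get_state();print(s["ee_pos"],s["orientation"],s["time_s"])
q,A,p,B=seats("v3")
for y0 in (.247,.332,.417):
  m=(abs(B[...,0]-.488)<.1)&(abs(B[...,1]-y0)<.035)&(B[...,2]>.058)&(B[...,2]<.1);K=B[m];print("heads z",np.percentile(K[:,2],98),K.min(0),K.max(0))
```

```text
[0.42695974 0.02469911 0.17014256] [ 3.14156821e+00 -1.80926560e-03 -8.70655077e-03] 37.6667
top [281.9 233.9  10.2  30.4   9.1 253.5] [ 0.425  -0.0981] [ 0.4232 -0.0982] yaw~ -0.159
top [115.  215.5  31.   12.   90.  295. ] [0.4876 0.4319] [0.4847 0.4229] yaw~ -0.0
top [169.6 214.6  12.4  33.4   2.7 300. ] [0.4893 0.2579] [0.4863 0.2518] yaw~ -0.048
top [142.1 212.6  12.9  31.1   2.4 300.5] [0.4963 0.3456] [0.4933 0.338 ] yaw~ -0.042
top [185.3 259.1   9.8 128.4   4.4 803. ] [0.3481 0.2058] [0.3475 0.2006] yaw~ -0.078
top [280.8 152.   30.3  10.   85.9 256.5] [ 0.688  -0.0967] [ 0.6817 -0.0968] yaw~ 0.071
top [219.2 149.6  29.6  10.   80.5 258. ] [0.6979 0.1015] [0.6915 0.098 ] yaw~ 0.165
heads z 0.07418040831802454 [0.4167 0.2215 0.0581] [0.5463 0.2695 0.0751]
heads z 0.07447392311899785 [0.42   0.3065 0.058 ] [0.5643 0.3536 0.0759]
heads z 0.07504182933841255 [0.4129 0.3913 0.058 ] [0.5497 0.4384 0.0771]
```

All three seated (head tops 74–75 mm, middles within 6 mm along x). Next come the stock ones, with the front-right cylinder first.

Request:
step_arm(commands=[[0, 0.035, 0.01, 0, 0, 0], [0, 0.035, 0.02, 0, 0, 0], [0, 0.035, 0.02, 0, 0, 0], [0, 0.017, 0.03, 0, 0, 0.083], [0, 0, 0.03, 0, 0, 0.083], [0, 0, 0.03, 0, 0, 0], [0, 0, 0.03, 0, 0, 0], [0, 0, 0.014, 0, 0, 0], [0, 0, 0.006, 0, 0, 0], [0, 0, 0, 0, 0, 0]], hand=0.3)

```text
time_s: 38.6
ee_pos: [0.4252, -0.0946, -0.0219]
orientation: [-3.141, 0.002, -0.175]
force: [-0.1, -0.2, -0.1]
width: 0.0653
grasp_force: 0.0
```

Request:
step_arm(commands=[[0, 0, 0, 0, 0, 0], [0, 0, 0, 0, 0, 0], [0, 0, 0, 0, 0, 0], [0, 0, 0, 0, 0, 0], [0, 0, 0, 0, 0, 0], [0, 0, 0, 0, 0, 0], [0, 0, 0, 0, 0, 0]], hand=1)

```text
time_s: 39.18
ee_pos: [0.4273, -0.0968, -0.0196]
orientation: [3.14, -0.003, -0.175]
force: [-1.9, -4.5, 6.4]
width: 0.0359
grasp_force: 55.0
```

Request:
step_arm(commands=[[0, 0, -0.01, 0, 0, 0], [0, 0, -0.02, 0, 0, 0], [0, 0, -0.03, 0, 0, 0], [0, 0, -0.03, 0, 0, -0.08], [0, 0, -0.02, 0, 0, -0.08], [0, 0, -0.01, 0, 0, -0.078], [0, 0, 0, 0, 0, 0]])

```text
time_s: 39.77
ee_pos: [0.4276, -0.0958, 0.1021]
orientation: [3.14, -0.004, 0.067]
force: [0.8, 0.1, -5.2]
width: 0.0361
grasp_force: 55.0
```

Request:
step_arm(commands=[[0.006, 0.0314, 0, 0, 0, 0], [0.006, 0.0314, 0, 0, 0, 0], [0.006, 0.0314, 0, 0, 0, 0], [0.006, 0.0314, 0, 0, 0, 0], [0.006, 0.0314, 0, 0, 0, 0], [0, 0, 0, 0, 0, 0], [0, 0, 0.03, 0, 0, 0], [0, 0, 0.03, 0, 0, 0], [0, 0, 0, 0, 0, 0], [0, 0, 0, 0, 0, 0]])

```text
time_s: 40.6
ee_pos: [0.4628, -0.2481, 0.0358]
orientation: [-3.136, 0.006, 0.061]
force: [-0.1, -0.1, -4.5]
width: 0.036
grasp_force: 55.0
```

Request:
step_arm(commands=[[0.002, 0.001, 0.02, 0, 0, 0], [0, 0, 0.015, 0, 0, 0], [0, 0, 0.008, 0, 0, 0], [0, 0, 0.006, 0, 0, 0], [0, 0, 0.003, 0, 0, 0], [0, 0, 0, 0, 0, 0], [0, 0, 0, 0, 0, 0]])

```text
time_s: 41.18
ee_pos: [0.4685, -0.2516, -0.012]
orientation: [3.141, -0.001, 0.063]
force: [-0.3, -0.0, -5.6]
width: 0.0361
grasp_force: 55.0
```

Request:
step_arm(commands=[[0, 0, 0, 0, 0, 0], [0, 0, 0, 0, 0, 0], [0, 0, 0, 0, 0, 0], [0, 0, -0.01, 0, 0, 0], [0, 0, -0.03, 0, 0, 0], [0, 0, -0.04, 0, 0, 0], [0, 0, -0.04, 0, 0, 0], [0, 0, -0.04, 0, 0, 0], [0, 0, 0, 0, 0, 0]], hand=0.5)

```text
time_s: 41.93
ee_pos: [0.4727, -0.2544, 0.1585]
orientation: [3.132, -0.012, 0.063]
force: [1.5, 0.7, 0.3]
width: 0.0466
grasp_force: 0.0
```

Run:
```python
from h import *
s=ctrl.get_state();print(s["ee_pos"],s["orientation"],s["time_s"])
q,A,p,B=seats("t1")
```

```text
[ 0.47269995 -0.25438973  0.15847536] [ 3.1321745  -0.01241953  0.06291904] 41.9333
top [115.  215.   30.   12.   90.  293.5] [0.4892 0.432 ] [0.4863 0.4229] yaw~ -0.0
top [352.9 248.9   9.9 120.1  32.3 765. ] [ 0.3764 -0.3201] [ 0.3754 -0.3164] yaw~ -0.564
top [169.6 213.6  12.2  31.4   3.  296. ] [0.4924 0.2578] [0.4894 0.2517] yaw~ -0.053
top [142.5 212.5  12.2  30.9   2.3 287. ] [0.4966 0.3444] [0.4935 0.3368] yaw~ -0.04
top [280.8 151.6  29.3   9.8  85.6 249. ] [ 0.6896 -0.0966] [ 0.6833 -0.0967] yaw~ 0.077
top [219.2 149.6  29.6  10.   80.5 254. ] [0.6979 0.1015] [0.6915 0.098 ] yaw~ 0.165
```

Request:
step_arm(commands=[[0.0329, -0.0201, 0, 0, 0, 0], [0.0329, -0.0201, 0, 0, 0, 0], [0.0329, -0.0201, 0, 0, 0, 0], [0.0329, -0.0201, 0, 0, 0, 0], [0.0329, -0.0201, 0, 0, 0, 0], [0.0329, -0.0201, 0, 0, 0, 0], [0.0329, -0.0201, 0, 0, 0, 0], [0, 0, 0.03, 0, 0, 0], [0, 0, 0.03, 0, 0, 0], [0, 0, 0, 0, 0, 0]], hand=0.3)

```text
time_s: 42.87
ee_pos: [0.6837, -0.0944, 0.0773]
orientation: [-3.138, 0.013, 0.064]
force: [-1.7, -0.3, -2.1]
width: 0.0653
grasp_force: 0.0
```

Run:
```python
from h import *
s=ctrl.get_state();print(s["ee_pos"],s["orientation"],s["time_s"])
q,A,p,B=seats("t2")
for x0,y0 in((.465,-.25),(.69,-.097),(.698,.101)):
  m=(abs(B[...,0]-x0)<.085)&(abs(B[...,1]-y0)<.035)&(B[...,2]>.03)&(B[...,2]<.07);K=B[m];print(len(K),np.percentile(K,[1,50,98],axis=0) if len(K) else "")
```

```text
[ 0.68366758 -0.09439943  0.07728591] [-3.1379442   0.01329933  0.06412464] 42.8667
top [330.8 219.9  30.4  10.7  86.2 265.5] [ 0.4681 -0.2527] [ 0.4655 -0.2502] yaw~ 0.067
top [115.5 215.   30.   11.   90.  284. ] [0.4892 0.4304] [0.4863 0.4214] yaw~ -0.0
top [169.5 213.5  12.2  31.3   2.2 288. ] [0.4926 0.2584] [0.4896 0.2523] yaw~ -0.038
top [142.5 212.1  12.1  30.1   2.1 283. ] [0.4978 0.3445] [0.4947 0.3369] yaw~ -0.037
top [268.7 178.3  22.9  12.5  15.9 145.5] [ 0.6031 -0.0574] [ 0.5982 -0.0581] yaw~ 1.292
top [219.1 149.5  29.3   9.5  80.  235. ] [0.6985 0.1016] [0.692  0.0982] yaw~ 0.175
top [291.4 154.8   8.1  84.9  12.  245. ] [ 0.6787 -0.1305] [ 0.6725 -0.1301] yaw~ -0.209
top [278.4  98.7  38.2  27.1  11.3 621. ] [ 0.8648 -0.09  ] [ 0.8556 -0.0902] yaw~ 1.373
top [242.1 131.8   3.3 109.1  13.7 133. ] [0.756  0.0279] [0.7485 0.0257] yaw~ -0.238
439 [[ 0.3952 -0.2749  0.0304]
 [ 0.4697 -0.242   0.0437]
 [ 0.538  -0.2255  0.0519]]
558 [[ 0.6158 -0.1206  0.0303]
 [ 0.6884 -0.0912  0.0396]
 [ 0.7565 -0.0715  0.0474]]
779 [[0.6231 0.0713 0.0304]
 [0.6975 0.1048 0.0399]
 [0.7643 0.1321 0.0474]]
```

Request:
step_arm(commands=[[0.001, 0, 0.03, 0, 0, 0], [0, 0, 0.03, 0, 0, 0], [0, 0, 0.02, 0, 0, 0], [0, 0, 0.012, 0, 0, 0], [0, 0, 0.006, 0, 0, 0], [0, 0, 0, 0, 0, 0], [0, 0, 0, 0, 0, 0]])

```text
time_s: 43.55
ee_pos: [0.6911, -0.0968, -0.0089]
orientation: [3.141, -0.002, 0.062]
force: [0.8, -0.8, 1.4]
width: 0.0649
grasp_force: 0.0
```

Request:
step_arm(commands=[[0, 0, 0, 0, 0, 0], [0, 0, 0, 0, 0, 0], [0, 0, 0, 0, 0, 0], [0, 0, 0, 0, 0, 0], [0, 0, 0, 0, 0, 0], [0, 0, 0, 0, 0, 0], [0, 0, 0, 0, 0, 0]], hand=1)

```text
time_s: 44.13
ee_pos: [0.6904, -0.0967, -0.0102]
orientation: [3.141, -0.001, 0.063]
force: [-0.1, -1.5, 3.7]
width: 0.0357
grasp_force: 55.0
```

Request:
step_arm(commands=[[0, 0, -0.01, 0, 0, 0], [0, 0, -0.02, 0, 0, 0], [0, 0, -0.03, 0, 0, 0], [0, 0, -0.03, 0, 0, 0], [0, 0, -0.02, 0, 0, 0], [0, 0, -0.02, 0, 0, 0], [0, 0, 0, 0, 0, 0]])

```text
time_s: 44.72
ee_pos: [0.6924, -0.0966, 0.1246]
orientation: [3.14, -0.007, 0.063]
force: [1.2, -0.8, -2.7]
width: 0.0357
grasp_force: 55.0
```

Run:
```python
from h import *
s=ctrl.get_state();print(s["ee_pos"],s["width"],s["force"],s["grasp_force"])
p,d=cams.capture("scene");B=cloud("scene",d)
for x0 in np.arange(.58,.79,.02):
  k=(abs(B[...,0]-x0)<.01)&(abs(B[...,1]+.095)<.035)&(B[...,2]>.012)&(B[...,2]<.25)
  if k.sum():print(round(x0,2),k.sum(),B[k].min(0).round(3),B[k].max(0).round(3))
```

```text
[ 0.69240578 -0.09657693  0.12462885] 0.03565989991225799 [ 1.22765936 -0.83255825 -2.74439854] 54.99722063541412
0.58 4 [ 0.588 -0.103  0.155] [ 0.589 -0.096  0.16 ]
0.6 32 [ 0.592 -0.108  0.15 ] [ 0.607 -0.093  0.165]
0.62 69 [ 0.614 -0.098  0.135] [ 0.629 -0.075  0.18 ]
0.64 75 [ 0.63  -0.091  0.135] [ 0.65  -0.074  0.177]
0.66 48 [ 0.651 -0.09   0.138] [ 0.67  -0.078  0.17 ]
0.68 34 [ 0.67  -0.084  0.145] [ 0.689 -0.062  0.186]
0.7 122 [ 0.69  -0.128  0.144] [ 0.71  -0.062  0.247]
0.72 122 [ 0.71  -0.117  0.145] [ 0.73  -0.061  0.249]
0.74 160 [ 0.73  -0.129  0.136] [ 0.75  -0.068  0.249]
0.76 133 [ 0.75  -0.112  0.136] [ 0.76  -0.068  0.183]
```

Request:
step_arm(commands=[[-0.0291, 0.0262, 0, 0, 0, 0], [-0.0291, 0.0262, 0, 0, 0, 0], [-0.0291, 0.0262, 0, 0, 0, 0], [-0.0291, 0.0262, 0, 0, 0, 0], [-0.0291, 0.0262, 0, 0, 0, 0], [-0.0291, 0.0262, 0, 0, 0, 0], [-0.0291, 0.0262, 0, 0, 0, 0], [-0.0291, 0.0262, 0, 0, 0, 0], [0, 0, 0, 0, 0, 0], [0, 0, 0, 0, 0, 0]])

```text
time_s: 45.6
ee_pos: [0.468, -0.3207, 0.1166]
orientation: [-3.139, 0.003, 0.059]
force: [0.7, 0.1, -3.6]
width: 0.0357
grasp_force: 55.0
```

Request:
step_arm(commands=[[0, 0, 0.03, 0, 0, 0], [0, 0, 0.03, 0, 0, 0], [0, 0, 0.02, 0, 0, 0], [0, 0, 0.015, 0, 0, 0], [0, 0, 0, 0, 0, 0], [0, 0, 0, 0, 0, 0]])

```text
time_s: 46.1
ee_pos: [0.4699, -0.3179, 0.0219]
orientation: [-3.138, 0.003, 0.064]
force: [-0.4, -0.0, -4.2]
width: 0.0357
grasp_force: 55.0
```

Request:
step_arm(commands=[[0.001, 0.001, 0.012, 0, 0, 0], [0, 0, 0.006, 0, 0, 0], [0, 0, 0.004, 0, 0, 0], [0, 0, 0.003, 0, 0, 0], [0, 0, 0, 0, 0, 0], [0, 0, 0, 0, 0, 0]])

```text
time_s: 46.6
ee_pos: [0.4718, -0.3211, -0.0008]
orientation: [-3.142, -0.0, 0.063]
force: [-0.4, -0.4, -3.9]
width: 0.0359
grasp_force: 55.0
```

Request:
step_arm(commands=[[0, 0, 0, 0, 0, 0], [0, 0, 0, 0, 0, 0], [0, 0, 0, 0, 0, 0], [0, 0, -0.01, 0, 0, 0], [0, 0, -0.03, 0, 0, 0], [0, 0, -0.04, 0, 0, 0], [0, 0, -0.04, 0, 0, 0], [0, 0, -0.04, 0, 0, 0], [0, 0, 0, 0, 0, 0]], hand=0.5)

```text
time_s: 47.35
ee_pos: [0.4762, -0.3246, 0.171]
orientation: [3.131, -0.012, 0.063]
force: [1.1, -0.3, 1.0]
width: 0.0465
grasp_force: 0.0
```

Request:
step_arm(commands=[[0.0211, -0.034, 0, 0, 0, 0], [0.0211, -0.034, 0, 0, 0, 0], [0.0211, -0.034, 0, 0, 0, 0], [0.0211, -0.034, 0, 0, 0, 0], [0.0211, -0.034, 0, 0, 0, 0], [0.0211, -0.034, 0, 0, 0, 0], [0.0211, -0.034, 0, 0, 0, 0], [0.0211, -0.034, 0, 0, 0, 0], [0.0211, -0.034, 0, 0, 0, 0], [0.0211, -0.034, 0, 0, 0, 0]], hand=0.3)

```text
time_s: 48.18
ee_pos: [0.6621, 0.0335, 0.1604]
orientation: [3.141, -0.002, 0.063]
force: [0.9, -1.0, -0.2]
width: 0.0651
grasp_force: 0.0
```

Request:
step_arm(commands=[[0.0211, -0.034, 0, 0, 0, 0], [0.0211, -0.034, 0, 0, 0, 0], [0, 0, 0.02, 0, 0, -0.107], [0, 0, 0.03, 0, 0, 0], [0, 0, 0.03, 0, 0, 0], [0, 0, 0, 0, 0, 0], [0, 0, 0, 0, 0, 0], [0, 0, 0, 0, 0, 0]])

```text
time_s: 48.85
ee_pos: [0.6999, 0.1019, 0.0814]
orientation: [3.141, -0.002, 0.169]
force: [0.7, -0.6, 0.8]
width: 0.065
grasp_force: 0.0
```

Run:
```python
from h import *
s=ctrl.get_state();print(s["ee_pos"],s["orientation"],s["time_s"])
q,A,p,B=seats("t3")
for x0,y0 in((.698,.101),):
  m=(abs(B[...,0]-x0)<.1)&(abs(B[...,1]-y0)<.06)&(B[...,2]>.03)&(B[...,2]<.06);K=B[m];print(len(K),np.percentile(K,[1,50,98],axis=0) if len(K) else "")
```

```text
[0.6999003  0.10190621 0.08143367] [ 3.14139314e+00 -2.17201920e-03  1.69489776e-01] 48.85
top [330.8 219.9  30.3  10.7  86.2 265.5] [ 0.4682 -0.2527] [ 0.4656 -0.2502] yaw~ 0.067
top [353.1 218.9  30.3  10.7  84.8 269. ] [ 0.4706 -0.3228] [ 0.468  -0.3191] yaw~ 0.091
top [115.  215.   30.   12.   90.  286.5] [0.4892 0.432 ] [0.4863 0.4229] yaw~ -0.0
top [142.5 212.1  12.1  30.1   2.2 284.5] [0.4978 0.3445] [0.4947 0.3369] yaw~ -0.038
709 [[0.6219 0.0834 0.0303]
 [0.7048 0.1064 0.0395]
 [0.7644 0.132  0.0466]]
```

Request:
step_arm(commands=[[0.001, 0, 0.03, 0, 0, 0], [0, 0, 0.03, 0, 0, 0], [0, 0, 0.02, 0, 0, 0], [0, 0, 0.012, 0, 0, 0], [0, 0, 0.009, 0, 0, 0], [0, 0, 0, 0, 0, 0], [0, 0, 0, 0, 0, 0]])

```text
time_s: 49.53
ee_pos: [0.7009, 0.1022, -0.0204]
orientation: [3.141, -0.002, 0.17]
force: [0.6, 0.2, 1.3]
width: 0.0653
grasp_force: 0.0
```

Request:
step_arm(commands=[[0, 0, 0, 0, 0, 0], [0, 0, 0, 0, 0, 0], [0, 0, 0, 0, 0, 0], [0, 0, 0, 0, 0, 0], [0, 0, 0, 0, 0, 0], [0, 0, 0, 0, 0, 0], [0, 0, 0, 0, 0, 0]], hand=1)

```text
time_s: 50.12
ee_pos: [0.7004, 0.1018, -0.0212]
orientation: [3.141, -0.001, 0.17]
force: [0.0, -1.9, 4.4]
width: 0.036
grasp_force: 55.0
```

Request:
step_arm(commands=[[0, 0, -0.01, 0, 0, 0], [0, 0, -0.02, 0, 0, 0], [0, 0, -0.03, 0, 0, 0], [0, 0, -0.03, 0, 0, 0.053], [0, 0, -0.03, 0, 0, 0.053], [0, 0, -0.02, 0, 0, 0], [0, 0, 0, 0, 0, 0], [0, 0, 0, 0, 0, 0]])

```text
time_s: 50.78
ee_pos: [0.7004, 0.1025, 0.1187]
orientation: [-3.141, -0.002, 0.064]
force: [-1.5, 0.8, -7.8]
width: 0.0361
grasp_force: 55.0
```

Request:
step_arm(commands=[[-0.0181, 0.0344, 0, 0, 0, 0], [-0.0181, 0.0344, 0, 0, 0, 0], [-0.0181, 0.0344, 0, 0, 0, 0], [-0.0181, 0.0344, 0, 0, 0, 0], [-0.0181, 0.0344, 0, 0, 0, 0], [-0.0181, 0.0344, 0, 0, 0, 0], [-0.0181, 0.0344, 0, 0, 0, 0], [-0.0181, 0.0344, 0, 0, 0, 0], [-0.0181, 0.0344, 0, 0, 0, 0], [-0.0181, 0.0344, 0, 0, 0, 0]])

```text
time_s: 51.62
ee_pos: [0.538, -0.2528, 0.1142]
orientation: [-3.138, 0.005, 0.064]
force: [0.2, -0.8, -5.5]
width: 0.0359
grasp_force: 55.0
```

Request:
step_arm(commands=[[-0.0181, 0.0344, 0, 0, 0, 0], [-0.0181, 0.0344, 0, 0, 0, 0], [-0.0181, 0.0344, 0, 0, 0, 0], [-0.0181, 0.0344, 0, 0, 0, 0], [0, 0, 0, 0, 0, 0], [0, 0, 0.03, 0, 0, 0], [0, 0, 0.03, 0, 0, 0], [0, 0, 0.02, 0, 0, 0], [0, 0, 0, 0, 0, 0], [0, 0, 0, 0, 0, 0]])

```text
time_s: 52.45
ee_pos: [0.4752, -0.3917, 0.0339]
orientation: [-3.135, 0.005, 0.064]
force: [0.4, 0.3, -5.0]
width: 0.036
grasp_force: 55.0
```

Request:
step_arm(commands=[[0, 0.001, 0.02, 0, 0, 0], [0, 0, 0.015, 0, 0, 0], [0, 0, 0.007, 0, 0, 0], [0, 0, 0.004, 0, 0, 0], [0, 0, 0.003, 0, 0, 0], [0, 0, 0, 0, 0, 0], [0, 0, 0, 0, 0, 0]])

```text
time_s: 53.03
ee_pos: [0.4784, -0.3961, -0.0098]
orientation: [3.141, -0.001, 0.064]
force: [-0.5, -0.1, -5.7]
width: 0.0361
grasp_force: 55.0
```

Request:
step_arm(commands=[[0, 0, 0, 0, 0, 0], [0, 0, 0, 0, 0, 0], [0, 0, 0, 0, 0, 0], [0, 0, -0.01, 0, 0, 0], [0, 0, -0.03, 0, 0, 0], [0, 0, -0.04, 0, 0, 0], [0, 0, -0.04, 0, 0, 0], [0, 0, -0.04, 0, 0, 0], [0, 0, -0.04, 0, 0, 0], [0, 0, 0, 0, 0, 0]], hand=0.5)

```text
time_s: 53.87
ee_pos: [0.4815, -0.3992, 0.2019]
orientation: [3.129, -0.011, 0.064]
force: [0.4, -0.5, 1.7]
width: 0.0466
grasp_force: 0.0
```

Request:
step_arm(commands=[[0, 0, 0, 0, 0, -0.12], [0, 0, 0, 0, 0, -0.12], [0, 0, 0, 0, 0, -0.12], [0, 0, 0, 0, 0, -0.12], [0, 0, 0, 0, 0, -0.12], [0, 0, 0, 0, 0, -0.12], [0, 0, 0, 0, 0, -0.12], [0, 0, 0, 0, 0, -0.12], [0, 0, 0, 0, 0, -0.12], [0, 0, 0, 0, 0, -0.12]])

```text
time_s: 54.7
ee_pos: [0.478, -0.3958, 0.1903]
orientation: [3.14, 0.001, 1.27]
force: [-0.0, -0.5, -0.5]
width: 0.0469
grasp_force: 0.0
```

Request:
step_arm(commands=[[0, 0, 0, 0, 0, -0.12], [0, 0, 0, 0, 0, -0.12], [0, 0, 0, 0, 0, -0.058], [0.04, 0, 0, 0, 0, 0], [0.04, 0, 0, 0, 0, 0], [0.04, 0, 0, 0, 0, 0], [0, 0, 0, 0, 0, 0]])

```text
time_s: 55.28
ee_pos: [0.4793, -0.2698, 0.1899]
orientation: [3.141, -0.002, 1.565]
force: [-0.0, 0.4, 0.5]
width: 0.0462
grasp_force: 0.0
```

Run:
```python
from h import *
s=ctrl.get_state();print(s["ee_pos"],s["orientation"],s["time_s"])
q,A,p,B=seats("t4")
for C in(A,B):
  m=(abs(C[...,0]-.63)<.03)&(abs(C[...,1]-.332)<.04)&(C[...,2]>.11)&(C[...,2]<.15);K=C[m];print(len(K),np.percentile(K,[2,50,98],axis=0))
c=cv2.resize(p[130:420,180:460],None,fx=2,fy=2);cv2.imwrite("pics/t4c.png",c)
```

```text
[ 0.4792795  -0.269796    0.18988102] [ 3.14070622e+00 -2.32155314e-03  1.56535517e+00] 55.2833
top [115. 215.  30.  12.  90. 290.] [0.4892 0.432 ] [0.4863 0.4229] yaw~ -0.0
top [169.6 213.5  12.2  31.3   2.9 292.5] [0.4926 0.2579] [0.4896 0.2518] yaw~ -0.05
top [143. 212.  30.  12.  90. 284.] [0.4981 0.3428] [0.495  0.3353] yaw~ -0.0
top [367.9 239.6  13.9 131.5  33.7 745. ] [ 0.4051 -0.3677] [ 0.4036 -0.3633] yaw~ -0.588
top [368.5 182.5  44.2  32.1  33.2 847. ] [ 0.5867 -0.3745] [ 0.5821 -0.37  ] yaw~ 0.991
146 [[0.6002 0.2948 0.1262]
 [0.6327 0.3318 0.135 ]
 [0.6406 0.3688 0.148 ]]
266 [[0.626  0.2947 0.1269]
 [0.6346 0.3351 0.1336]
 [0.6396 0.3708 0.1374]]
```

View pics/t4c.png

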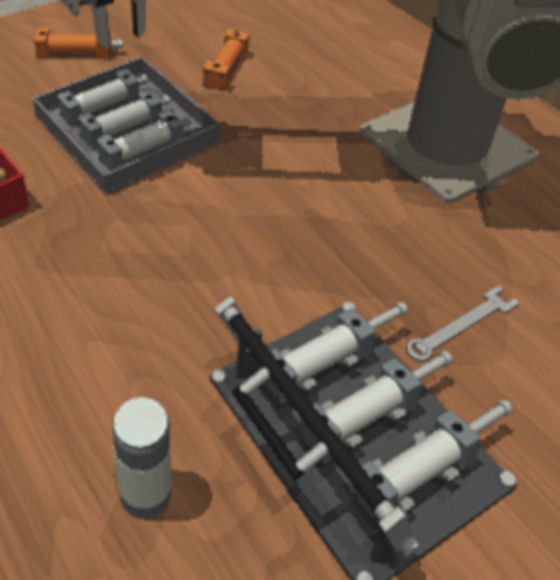

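Picture: three stock cylinders lie side by side in the tray (about (120,115)). Three rod-out ones are seated, rods to the front, and the bar is back with its handle from (245,385) to (300,465). Closing the bar now.

Request:
step_arm(commands=[[0.0377, 0.0094, -0.01, 0, 0, 0], [0.0377, 0.0094, -0.01, 0, 0, 0], [0.0377, 0.0093, -0.01, 0, 0, 0], [0.0377, 0.0093, 0, 0, 0, 0], [0.0377, 0.0093, 0, 0, 0, 0], [0.0377, 0.0093, 0, 0, 0, 0], [0.0377, 0.0093, 0, 0, 0, 0], [0.0377, 0.0093, 0, 0, 0, 0], [0.0377, 0.0093, 0, 0, 0, 0], [0.0377, 0.0093, 0, 0, 0, 0]], hand=0.73)

```text
time_s: 56.22
ee_pos: [0.5767, 0.1012, 0.2199]
orientation: [3.14, 0.0, 1.56]
force: [0.3, -1.0, 0.3]
width: 0.0251
grasp_force: 0.0
```

Request:
step_arm(commands=[[0.0377, 0.0094, 0, 0, 0, 0], [0.0377, 0.0094, 0, 0, 0, 0], [0.0377, 0.0094, 0, 0, 0, 0], [0.0377, 0.0094, 0, 0, 0, 0], [0.0377, 0.0094, 0, 0, 0, 0], [0.0377, 0.0094, 0, 0, 0, 0], [0, 0, 0, 0, 0, 0], [0, 0, 0, 0, 0, 0], [0, 0, 0, 0, 0, 0]])

```text
time_s: 56.97
ee_pos: [0.6348, 0.3251, 0.2189]
orientation: [3.141, 0.001, 1.561]
force: [0.6, 0.0, -0.4]
width: 0.0251
grasp_force: 0.0
```

Request:
step_arm(commands=[[0.004, 0, 0.03, 0, 0, 0], [0, 0, 0.03, 0, 0, 0], [0, 0, 0, 0, 0, 0], [0, 0, 0, 0, 0, 0]])

```text
time_s: 57.3
ee_pos: [0.633, 0.3277, 0.1577]
orientation: [-3.138, 0.002, 1.56]
force: [0.0, -0.5, 1.0]
width: 0.0252
grasp_force: 0.0
```

Run:
```python
from h import *
s=ctrl.get_state();print(s["ee_pos"],s["orientation"],s["width"])
p,d=cams.capture("scene");B=cloud("scene",d);e=s["ee_pos"]
for z0 in np.arange(.17,.23,.01):
  k=(abs(B[...,2]-z0)<.005)&(abs(B[...,1]-e[1])<.02)&(abs(B[...,0]-e[0])<.05)
  if k.sum():print(round(z0,3),k.sum(),B[k].min(0).round(3),B[k].max(0).round(3))
```

```text
[0.63299633 0.32768271 0.15768649] [-3.13799495e+00  2.00675422e-03  1.55969232e+00] 0.025156396050236236
0.19 22 [0.61  0.321 0.187] [0.656 0.338 0.195]
0.2 49 [0.61  0.319 0.195] [0.662 0.338 0.205]
0.21 48 [0.607 0.323 0.205] [0.662 0.338 0.215]
0.22 41 [0.607 0.326 0.216] [0.663 0.338 0.224]
```

Request:
step_arm(commands=[[0, 0, 0.02, 0, 0, 0], [0, 0, 0.02, 0, 0, 0], [0, 0, 0.012, 0, 0, 0], [0, 0, 0.01, 0, 0, 0], [0, 0, 0.01, 0, 0, 0], [0, 0, 0.006, 0, 0, 0], [0, 0, 0, 0, 0, 0], [0, 0, 0, 0, 0, 0]])

```text
time_s: 58.02
ee_pos: [0.634, 0.3303, 0.0813]
orientation: [3.142, -0.0, 1.562]
force: [-0.4, -1.1, 1.3]
width: 0.0252
grasp_force: 0.0
```

Request:
step_arm(commands=[[0, 0, 0, 0, 0, 0], [0, 0, 0, 0, 0, 0], [0, 0, 0, 0, 0, 0], [0, 0, 0, 0, 0, 0], [0, 0, 0, 0, 0, 0], [0, 0, 0, 0, 0, 0]], hand=1, squeeze=40)

```text
time_s: 58.52
ee_pos: [0.6311, 0.3306, 0.082]
orientation: [-3.137, 0.001, 1.563]
force: [-15.3, -3.0, 8.9]
width: 0.0131
grasp_force: 40.0
```

Request:
step_arm(commands=[[0, -0.005, -0.0035, 0, 0, 0], [0, -0.0068, -0.0049, 0, 0, 0], [0, -0.007, -0.0043, 0, 0, 0], [0, -0.0076, -0.0035, 0, 0, 0], [0, -0.0077, -0.0029, 0, 0, 0], [0, -0.0081, -0.0021, 0, 0, 0], [0, -0.0081, -0.0013, 0, 0, 0], [0, -0.0083, -0.0005, 0, 0, 0], [0, -0.0083, 0.0003, 0, 0, 0], [0, -0.0082, 0.0011, 0, 0, 0]])

```text
time_s: 59.35
ee_pos: [0.5686, 0.332, 0.1155]
orientation: [3.119, -0.006, 1.56]
force: [3.7, -11.3, 45.3]
width: 0.013
grasp_force: 40.0
```

Request:
step_arm(commands=[[0, -0.0081, 0.0018, 0, 0, 0], [0, -0.0078, 0.0028, 0, 0, 0], [0, -0.0077, 0.0031, 0, 0, 0], [0, -0.0071, 0.0042, 0, 0, 0], [0, -0.007, 0.0046, 0, 0, 0], [0, -0.0063, 0.0054, 0, 0, 0], [0, -0.0059, 0.0059, 0, 0, 0], [0, -0.0052, 0.006, 0, 0, 0], [0, 0, 0, 0, 0, 0], [0, 0, 0, 0, 0, 0]])

```text
time_s: 60.18
ee_pos: [0.4915, 0.3354, 0.071]
orientation: [-3.122, -0.003, 1.566]
force: [-61.6, 6.0, 38.4]
width: 0.0131
grasp_force: 40.0
```

Request:
step_arm(commands=[[0, -0.003, -0.001, 0, 0, 0], [0, -0.002, -0.001, 0, 0, 0], [0, 0, 0, 0, 0, 0], [0, 0, 0, 0, 0, 0]])

```text
time_s: 60.52
ee_pos: [0.4922, 0.3354, 0.0715]
orientation: [-3.132, -0.004, 1.565]
force: [-29.5, 13.1, 12.8]
width: 0.013
grasp_force: 40.0
```

Request:
step_arm(commands=[[0, -0.003, -0.001, 0, 0, 0], [0, 0, 0, 0, 0, 0], [0, 0, 0, 0, 0, 0]])

```text
time_s: 60.77
ee_pos: [0.4926, 0.3355, 0.0718]
orientation: [-3.138, -0.005, 1.564]
force: [-9.2, 16.7, -2.6]
width: 0.0126
grasp_force: 40.0
```

Request:
step_arm(commands=[[0, 0, 0, 0, 0, 0], [0, 0, 0, 0, 0, 0], [0, 0, 0, 0, 0, 0], [0, 0, 0, 0, 0, 0], [0, 0, 0, 0, 0, 0], [0, 0, 0, 0, 0, 0]], hand=0.6)

```text
time_s: 61.27
ee_pos: [0.4968, 0.3316, 0.0728]
orientation: [3.139, -0.001, 1.561]
force: [1.0, 0.7, 0.4]
width: 0.0369
grasp_force: 0.0
```

Request:
step_arm(commands=[[0, 0, -0.01, 0, 0, 0], [0, 0, -0.02, 0, 0, 0], [0, 0, -0.03, 0, 0, 0], [0, 0, -0.04, 0, 0, 0], [0, 0, -0.04, 0, 0, 0], [-0.04, 0, 0, 0, 0, 0], [-0.04, 0, 0, 0, 0, 0], [-0.04, 0, 0, 0, 0, 0], [-0.04, 0, 0, 0, 0, 0], [-0.04, 0, 0, 0, 0, 0]])

```text
time_s: 62.1
ee_pos: [0.4941, 0.1298, 0.2134]
orientation: [3.139, -0.0, 1.562]
force: [0.8, -0.0, 0.1]
width: 0.0369
grasp_force: 0.0
```

Request:
step_arm(commands=[[-0.04, 0, 0, 0, 0, 0], [-0.04, 0, 0, 0, 0, 0], [-0.04, 0, 0, 0, 0, 0], [-0.04, 0, 0, 0, 0, 0], [0, 0, 0, 0, 0, 0], [0, 0, 0, 0, 0, 0]])

```text
time_s: 62.6
ee_pos: [0.4927, -0.0308, 0.2131]
orientation: [3.14, 0.0, 1.557]
force: [0.2, -0.1, 0.4]
width: 0.0371
grasp_force: 0.0
```

Run:
```python
from h import *
s=ctrl.get_state();print(s["ee_pos"],s["force"],s["time_s"])
q,A,p,B=seats("f")
for C in(A,B):
  m=(abs(C[...,0]-.50)<.06)&(abs(C[...,1]-.332)<.045)&(C[...,2]>.11)&(C[...,2]<.2);K=C[m];print("grip",len(K),np.percentile(K,[2,50,98],axis=0))
for y0 in (.247,.332,.417):
  m=(abs(B[...,0]-.488)<.1)&(abs(B[...,1]-y0)<.03)&(B[...,2]>.058)&(B[...,2]<.08);K=B[m];print("heads",np.percentile(K,[2,98],axis=0))
for y0 in(-.25,-.322,-.393):
  m=(abs(B[...,0]-.47)<.08)&(abs(B[...,1]-y0)<.03)&(B[...,2]>.03);K=B[m];print("tray",np.percentile(K,[2,98],axis=0))
a=cv2.resize(p[250:420,260:460],None,fx=3,fy=3);b=cv2.resize(q[175:275,300:400],None,fx=2,fy=2);a[:200,400:600]=b
cv2.imwrite("pics/fin.png",a)
```

```text
[ 0.49274569 -0.03076451  0.21305556] [ 0.20932906 -0.05622479  0.39647339] 62.6
top [115.  223.5  13.   12.   90.  120.5] [0.4621 0.4312] [0.4596 0.4222] yaw~ -0.0
top [330.8 219.9  30.4  10.8  86.2 271.5] [ 0.4681 -0.2526] [ 0.4655 -0.2501] yaw~ 0.067
top [353.1 218.9  30.3  10.9  85.2 275.5] [ 0.4706 -0.3229] [ 0.468  -0.3192] yaw~ 0.083
top [377.1 217.2  30.3  10.6  84.8 278.5] [ 0.4754 -0.3984] [ 0.4727 -0.3934] yaw~ 0.091
top [262.1 228.9   3.8 126.1   9.3 279.5] [ 0.4412 -0.0357] [ 0.4391 -0.0369] yaw~ -0.162
top [203.9 225.    3.9 121.7   9.7 241.5] [0.4552 0.1484] [0.4528 0.1441] yaw~ -0.169
top [268.  225.4   4.9 129.1   9.8 355. ] [ 0.4522 -0.0543] [ 0.4499 -0.0551] yaw~ -0.171
top [210.3 218.2   4.2 115.7   9.8 294.5] [0.4765 0.1284] [0.4738 0.1245] yaw~ -0.171
grip 150 [[0.4834 0.29   0.1199]
 [0.4894 0.3323 0.1265]
 [0.4964 0.3762 0.1328]]
grip 256 [[0.4831 0.2903 0.1184]
 [0.4917 0.3342 0.1265]
 [0.4961 0.3751 0.1298]]
heads [[0.4202 0.2242 0.0589]
 [0.5602 0.2681 0.0789]]
heads [[0.4234 0.3076 0.0589]
 [0.5636 0.3527 0.0786]]
heads [[0.4161 0.3928 0.0588]
 [0.5566 0.4373 0.0782]]
tray [[ 0.3987 -0.2718  0.0314]
 [ 0.5382 -0.2246  0.0526]]
tray [[ 0.4007 -0.3379  0.0311]
 [ 0.5398 -0.2947  0.0524]]
tray [[ 0.4064 -0.4147  0.031 ]
 [ 0.5446 -0.3686  0.0522]]
```

View pics/fin.png

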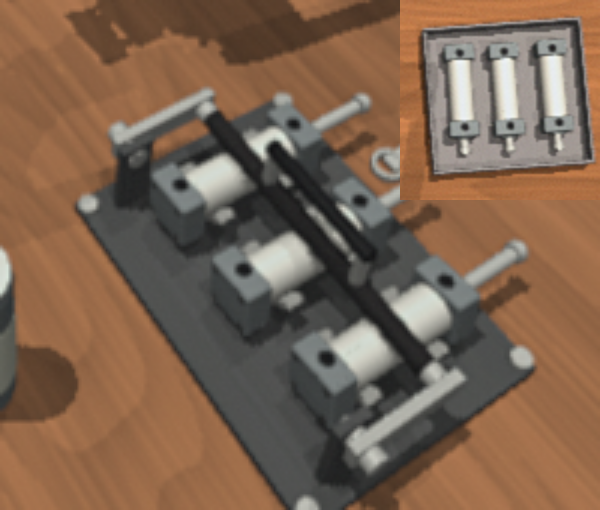

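The picture shows the bar down on all three barrels (handle (275,150) to (370,250)) and three stock cylinders flat in the tray inset. The handle is back within 2 mm of its starting position.

```bash
python3 -c "
from plant import ctrl
print(ctrl.hand_in())"
```

```text
the job is handed in; nothing more can be done
None
```

Job handed in at 62.6 s with no verdict returned; by camera check, the three rod-out cylinders are in their vees with the bar down on them, and the three rod-in cylinders lie flat in the tray.

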